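Set the angle gauge to its mark on a plaster ridge section

ROBOT

A 6-joint arm with a two-finger parallel gripper is mounted at the origin on the work surface. World frame = base frame: x ahead of the robot, y to its left, z up, the work surface at z = 0. Lengths are in m, angles in rad, forces in N, time in s.
With the tool pointing down it reaches from about 0.25 to 0.775 m from the base axis. Payload 4 kg.
Tool frame: the origin (TCP) lies at the very end of the fingers, on their centre line; the grasp point (between the pads) lies 19 mm behind it (robot.grip_point_offset is the distance from the TCP to the grasp point, in m); z points along the fingers, x is the direction in which the jaws open and shut, and the axes are right-handed (so a half turn about z gives the same grasp; the last joint's range is limited). The gripper opens to 94 mm and grips with 3 to 60 N. Pads are 16 mm wide; open, the fingers measure 119 mm over their backs; the gripper's body (75 mm by 177 mm) begins 78 mm behind the grasp point.
Start: joints at [1.164, 0.087, 1.371, -0, 1.684, -0.103], TCP at [0.165, 0.525, 0.206] pointing down, gripper open.
Joint ranges: [-3.1, 3.1], [-0.76, 2.03], [0.27, 2.55], [-1.08, 4.22], [0.17, 2.65], [-2.57, 2.57]. Speed limits (rad/s): [2.79, 2.79, 3.14, 3.14, 3.14, 3.14].

INTERFACE

Orientations are given as [roll, pitch, yaw] about the fixed x, y, z axes, in that order (R = Rz(yaw) Ry(pitch) Rx(roll)).
In Python, from bench import robot gives the robot as it stands.
- The arm moves only by the shell command python3 -m inch 'ROWS'. ROWS is text: rows parted by semicolons, each of 5 numbers parted by spaces: the shift along the tool's x, y, z in cm, then the turn about the tool's z in rad, then the closure, from 0 (fully open) to 1 (shut). In form: tx ty tz spin claw; .... A call has 1 to 20 rows; each row is the pose to reach, as a shift and turn from the pose measured when the call began, along the tool's axes at that moment; what a row does not reach only later rows make up. A row lasts 1/12 s, in which the tool goes at most 41.7 mm and 7.16 degrees, less where a joint would pass 70% of its speed; a pose out of reach is approached as far as the arm can. A call with a gripper value outside its range is refused whole. The fingers move at their own pace and stop on an object; the grip force is fixed at half the most. Time passes only in rows, so rows that repeat a pose let the fingers close. It gives the time, the measured TCP pose, the force and the opening at its end, in the units of the state.
- robot.get_obs(): the state, without advancing time (a new reading comes with each control period).
- robot.snapshot(name): name is "scene" or "top" or "wrist"; returns (picture, depth): 420x560x3 uint8, blue, green, red; 420x560 float32, m along the optical axis (not along the pixel's ray), 0 where there is no reading.
- robot.camera_info(name): a dict with "K" (3x3 intrinsics, pixels), "dist" ([k1, k2, p1, p2, k3] as OpenCV has them; the pictures are not rectified), "extrinsics" (4x4, takes a point from world to camera coordinates); the wrist camera has in their place "mount" (4x4, takes a point from camera to tool coordinates, whose origin is the TCP and whose axes are the tool frame's). Camera axes: x right, y down, z forward; pixel columns grow to the right and rows downward; lengths in m; the calibration is good to about 2 mm. A picture is of the moment at which its call begins: read the wrist's pose just before it. camera_info takes no time and is no camera call.
- robot.close_job(): hands the job in, once; it reports no verdict.
The state is a dict: "time": time; "joint_positions": joint angles; "qvel": joint speeds; "joint_torque": joint torques, N m; "tool_pos": TCP position; "ee_rot": TCP orientation; "wrist_force": force on the tool from outside, world axes, zero at the start; "wrist_torque": the same for the moment, N m; "width": finger opening in m.
Only numpy, scipy, OpenCV 4.12 (cv2) and the standard library are available. Lean on these libraries where they do the work, as an engineer would, in place of code of your own. Each camera call takes 0.05 s, during which the arm holds its last target.

TASK

Lay the loose plaster ridge section flat in the long slot of the steel tray, crest up, and let go of it. Then take the pendulum angle gauge by its top handle, rest the middle of its sole lightly and squarely across the highest, middle part of the crest, and rock it there until the swinging pointer settles exactly on the mark tab. Finish while still holding the gauge steady like that against the crest, and leave everything else on the bench alone.

Things in the scene. Friction and masses are not known exactly. Their poses are not given: they have to be found in the camera images.
- tray: Fixed steel tray, x -48 to +44 mm, y +-52 mm, 18 mm high: floor 8 mm thick, walls 4 mm thick standing 10 mm above it. Origin on the bench, z up. One long slot along y (inside 32 mm in x, 96 mm in y, centred at x = -28, y = 0 mm); on its +x side two short compartments (48 x 46 mm, centred at x = 16, y = +-25 mm), one with a plaster disc in it.
- tray_slot (a point): Centre of the floor of the tray's long slot, 8 mm above the bench; axes as the tray's.
- ridge: Loose plaster ridge section, 0.15 kg, standing crest up: 84 mm long (y), 24 mm wide (x), flat sides up to 40 mm, then a rounded crest of 9 mm radius along y. The crest is uneven: its middle 46 mm is highest, 56 mm above the underside; the ends are lower (50 mm at -y, 47 mm at +y). Origin at the centre of the underside, z up. Grip it across the 24 mm.
- crest (a point): Top of the middle of the ridge section's crest, 56 mm above its underside; axes as the ridge section's.
- gauge: Loose aluminium pendulum angle gauge, 0.35 kg, standing on its sole. Origin at the centre of the sole's underside, z up. Sole 100 (x) x 30 (y) x 8 mm; dial plate 96 (x) x 8 (y) mm up to 108 mm; handle block on top 44 (x) x 14 (y) mm, 106 to 158 mm high, gripped across its 14 mm. Pointer and mark show on both faces. Its x goes across the crest (y along it, either way round); it rocks about y.
- pointer (a joint): Angle (rad) of the free, lightly damped pendulum pointer about the gauge's +y axis, 0 when it hangs straight down the plate towards the sole. The pointer always hangs plumb, so with the gauge turned by t about its own +y axis it settles at -t within about a second.
- mark (a joint): Angle (rad) of the mark tab about the gauge's +y axis, in the sense of joint pointer; it is set differently each time (0.14 to 0.34), stays put in the gauge and cannot be touched. The pointer is on the mark when both angles are equal; positive values lie towards the gauge's -x end.
- pointer_tip (a point): Tip of the pointer, a black needle with a diamond near its tip, 55 mm from the pivot, which is at x = 0, 98 mm above the gauge's sole.
- mark_tip (a point): Inner tip of the mark tab, a dark T-shaped steel tab on the dial at the pointer's reach, 55 mm from the pivot. Thin graduations lie 5 degrees apart farther out.
- die: Bystander: plaster disc, 32 mm across, 14 mm high, in one short compartment of the tray. Origin under its centre.
- brush: Bystander: brush, 170 mm long, lying on the bench.
- spatula: Bystander: spatula, 170 mm long, lying on the bench.
- jar: Bystander: glass jar, 56 mm across, 75 mm high.
- cup: Bystander: glass cup, 68 mm across, 85 mm high.
- firing_disc: Bystander: white ceramic firing disc, 70 mm across, 12 mm high.
- stub: Bystander: plain low plaster block, 45 x 40 x 28 mm, without a crest.
Things that resemble listed ones, but are neither listed nor needed, are in the scene too. There is more than one size of the gauge; the job needs the middle-sized.

How it is judged:
By the outcome, as a careful person would: the job done as asked, in the order asked, and still so for the second after the job is handed in, while the arm keeps its last pose, push and grip.
It also fails if it takes over 61 s, if anything falls off the work surface, if the arm or the gripper's body presses on something with over 40 N, if the wrist force passes 120 N, or if a joint passes its speed limit or range.

## Working session

There is one attempt and no reset: what is moved stays moved. The work goes in short steps, Python scripts to look and compute and a shell command to move; the robot and the scene stay as the last step left them, time stands still between calls to the robot, and variables do not carry over. Pictures are saved under pics/ and viewed, and the job is handed in when it is done.

```bash
ls; mkdir -p pics; python3 - <<'E'
from bench import robot
import cv2,numpy as np
o=robot.get_obs();print(o['time'],o['tool_pos'],o['ee_rot'],o['width'])
for n in ("scene","top"):
    i=robot.camera_info(n);print(n,i)
    p,d=robot.snapshot(n);cv2.imwrite(f'pics/{n}0.png',p);np.savez(f'pics/{n}0.npz',p=p,d=d)
print(robot.camera_info("wrist"), robot.grip_point_offset)
E
```

```text
pics
0.0 [0.16430941 0.5243268  0.20435168] [-3.14136224e+00  2.08465104e-03  1.26704177e+00] 0.09411523843049616
scene {'K': array([[530.38400369,   0.        , 278.27096908],
       [  0.        , 530.38400369, 217.95838762],
       [  0.        ,   0.        ,   1.        ]]), 'dist': array([-0.03833038,  0.        ,  0.        ,  0.        ,  0.        ]), 'extrinsics': array([[-0.1612402 ,  0.98688364,  0.00789143,  0.12042918],
       [ 0.8484626 ,  0.14269989, -0.50965475, -0.437715  ],
       [-0.50409604, -0.07548125, -0.86034282,  1.56790182],
       [ 0.        ,  0.        ,  0.        ,  1.        ]])}
top {'K': array([[528.68136753,   0.        , 286.27860824],
       [  0.        , 528.68136753, 213.06661489],
       [  0.        ,   0.        ,   1.        ]]), 'dist': array([-0.10296801,  0.        ,  0.        ,  0.        ,  0.        ]), 'extrinsics': array([[ 0.03731294, -0.99930207, -0.00176271, -0.04392354],
       [-0.9785953 , -0.03618242, -0.20258844,  0.59241241],
       [ 0.20238327,  0.00928415, -0.97926238,  1.36444307],
       [ 0.        ,  0.        ,  0.        ,  1.        ]])}
{'K': array([[349.10165184,   0.        , 276.66395393],
       [  0.        , 349.10165184, 210.25719387],
       [  0.        ,   0.        ,   1.        ]]), 'dist': array([-0.0354976,  0.       ,  0.       ,  0.       ,  0.       ]), 'mount': array([[ 9.99999748e-01,  6.86052703e-04, -1.80404115e-04,
         5.22785029e-04],
       [-6.04063723e-04,  9.56878256e-01,  2.90488621e-01,
        -8.50397214e-02],
       [ 3.71915278e-04, -2.90488439e-01,  9.56878429e-01,
        -1.78883435e-01],
       [ 0.00000000e+00,  0.00000000e+00,  0.00000000e+00,
         1.00000000e+00]])} 0.0188
```

View pics/scene0.png

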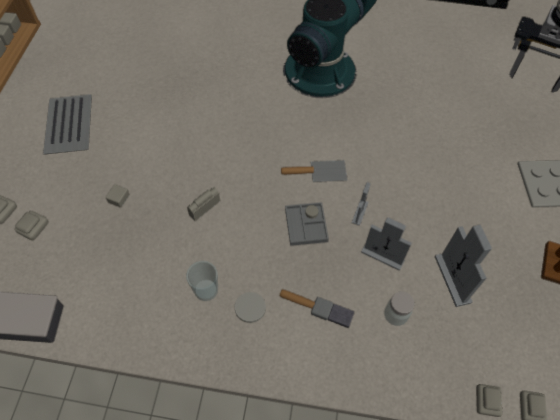

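View pics/top0.png

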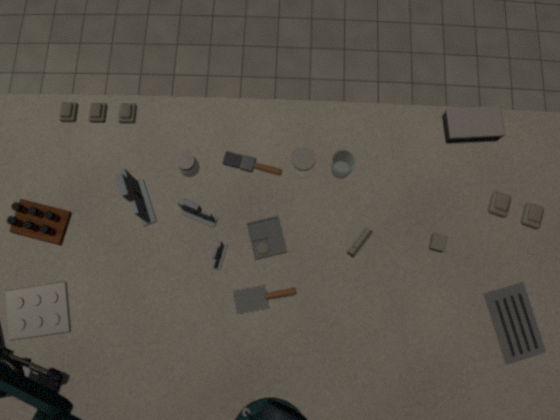

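```bash
cat > h.py <<'E'
import cv2,numpy as np
from bench import robot
from scipy.spatial.transform import Rotation as R
def load(n): z=np.load(f'pics/{n}.npz'); return z['p'],z['d']
def cloud(cam,d,T=None):
    i=robot.camera_info(cam); K=i['K'];D=i['dist']
    h,w=d.shape; u,v=np.meshgrid(np.arange(w),np.arange(h))
    n=cv2.undistortPoints(np.stack([u,v],-1).reshape(-1,1,2).astype(float),K,D).reshape(h,w,2)
    P=np.dstack([n[...,0]*d,n[...,1]*d,d])
    E=np.linalg.inv(i['extrinsics']) if T is None else T
    W=P@E[:3,:3].T+E[:3,3]; W[d<=0]=np.nan
    return W
def wristT(o):
    T=np.eye(4);T[:3,:3]=R.from_euler('xyz',o['ee_rot']).as_matrix();T[:3,3]=o['tool_pos']
    return T@robot.camera_info('wrist')['mount']
def proj(cam,X,T=None):
    i=robot.camera_info(cam);E=i['extrinsics'] if T is None else np.linalg.inv(T)
    return cv2.projectPoints(np.array(X,float).reshape(-1,3),cv2.Rodrigues(E[:3,:3])[0],E[:3,3],i['K'],i['dist'])[0].reshape(-1,2)
def crop(p,u0,v0,u1,v1,s,f):
    cv2.imwrite(f,cv2.resize(p[v0:v1,u0:u1],None,fx=s,fy=s,interpolation=cv2.INTER_CUBIC))
def tool(o):
    T=np.eye(4);T[:3,:3]=R.from_euler('xyz',o['ee_rot']).as_matrix();T[:3,3]=o['tool_pos'];return T
E
python3 - <<'E'
from h import *
p,d=load('scene0');crop(p,180,150,360,280,4.4,'pics/c1.png');crop(p,340,170,510,310,4.2,'pics/c2.png')
W=cloud('scene',d)
def box(n,u0,v0,u1,v1,zmin,cam='scene',W=W):
    q=W[v0:v1,u0:u1].reshape(-1,3);q=q[(q[:,2]>zmin)]
    r=cv2.minAreaRect(q[:,:2].astype(np.float32)*1000)
    print(n,len(q),'c',q[:,:2].mean(0).round(4),'zmax',np.percentile(q[:,2],[50,98]).round(4),'rect',r)
W2=cloud('top',load('top0')[1])
print('bench z',np.nanmedian(W[230:330,100:180,2]),np.nanmedian(W2[330:380,100:200,2]))
for cam,w,bs in (('scene',W,dict(ridge=(182,180,226,222),tray=(280,198,332,248),small=(350,180,374,226),mid=(358,215,415,270),big=(432,222,494,306))),
 ('top',W2,dict(ridge=(342,222,378,262),tray=(240,212,292,262),small=(208,238,230,272),mid=(172,195,224,230),big=(112,165,162,228)))):
    for k,b in bs.items():
        for zm in (0.012,0.035,0.1): 
            try: box(cam+' '+k+' %g'%zm,*b,zm,W=w)
            except Exception as e: pass
E
```

```text
bench z 0.00037976515908333397 -0.00035021718397820756
scene ridge 0.012 524 c [ 0.5305 -0.2196] zmax [0.0428 0.0582] rect ((524.9722900390625, -221.70440673828125), (27.767581939697266, 85.703369140625), 54.238059997558594)
scene ridge 0.035 353 c [ 0.5285 -0.2202] zmax [0.0483 0.0584] rect ((525.2257690429688, -221.886962890625), (27.767581939697266, 85.07862854003906), 54.238059997558594)
scene tray 0.012 681 c [0.527  0.0358] zmax [0.0183 0.0259] rect ((530.8148193359375, 33.00434112548828), (108.2449722290039, 92.82435607910156), 16.010061264038086)
scene small 0.012 182 c [0.4898 0.1584] zmax [0.0827 0.1168] rect ((514.898193359375, 163.04193115234375), (111.92879486083984, 24.041006088256836), 8.060965538024902)
scene small 0.035 157 c [0.4888 0.1587] zmax [0.0932 0.117 ] rect ((514.8558959960938, 163.34085083007812), (111.92879486083984, 23.437150955200195), 8.060965538024902)
scene small 0.1 71 c [0.4838 0.1612] zmax [0.1128 0.1175] rect ((514.5186157226562, 165.72206115722656), (111.92879486083984, 18.627233505249023), 8.060965538024902)
scene mid 0.012 1319 c [0.5886 0.221
[... 2297 characters left out ...]
847 0.2181] zmax [0.1471 0.1612] rect ((586.7596435546875, 221.4998779296875), (98.18060302734375, 15.47436237335205), 68.96137237548828)
top big 0.012 902 c [0.6152 0.379 ] zmax [0.1193 0.2092] rect ((621.4373779296875, 382.9282531738281), (131.59872436523438, 38.33576583862305), 19.052438735961914)
top big 0.035 763 c [0.6145 0.3796] zmax [0.1379 0.2096] rect ((620.9939575195312, 384.2879638671875), (131.60658264160156, 20.346391677856445), 20.826602935791016)
top big 0.1 522 c [0.6141 0.3801] zmax [0.1607 0.2106] rect ((620.9522705078125, 384.27215576171875), (127.57964324951172, 20.346391677856445), 20.82660484313965)<stdin>:7: RuntimeWarning: Mean of empty slice.
  ret = um.true_divide(
```

View pics/c1.png

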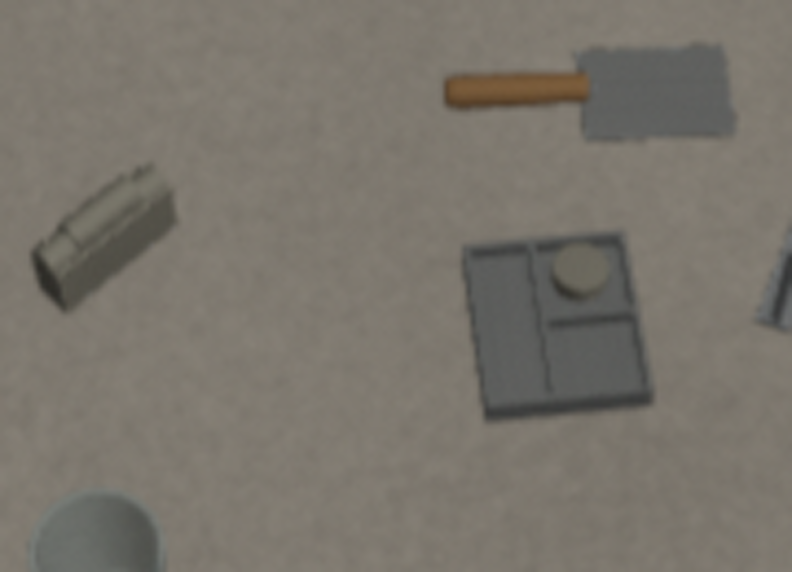

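View pics/c2.png

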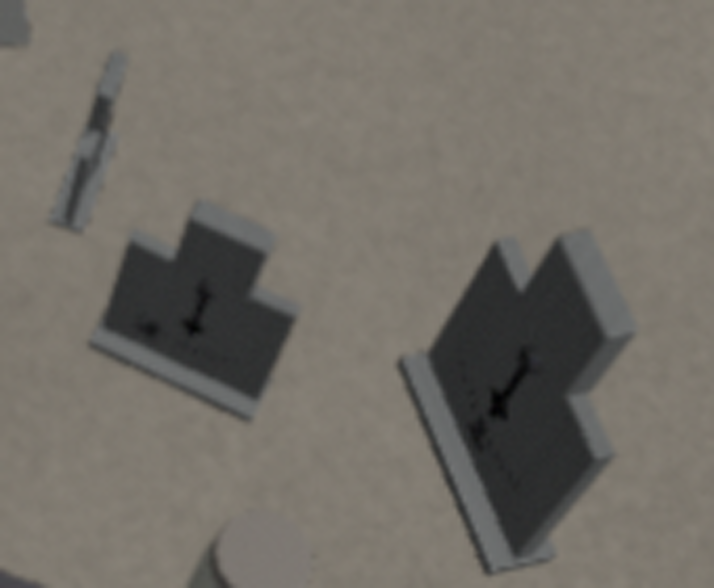

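Candidates for the gauge, by scene pixel: the small one (363,203), about 0.118 m tall; the one at (388,243), 0.160 m tall with a 98 mm plate; the large one (463,265), 0.209 m tall. The one at (388,243) is the middle-sized and matches the 158 mm in the task. The only piece with a crest near the tray is the ridge at (204,202): 84 x 24 mm and about 57 mm high.

Next I'll view the middle gauge's dial with the wrist camera, to confirm it and measure the mark.

```bash
cat >> h.py <<'E'
def go(x,y,z,yaw):
    o=robot.get_obs();M=tool(o)[:3,:3]
    s=M.T@(np.array([x,y,z])-o['tool_pos'])*100
    cands=[]
    for k in (0,np.pi,-np.pi):
        dy=(yaw+k-o['ee_rot'][2]+np.pi)%(2*np.pi)-np.pi
        cands.append(-dy)
    print('row: %.2f %.2f %.2f'%tuple(s),'spin opts',np.round(cands,3),'q6',round(o['joint_positions'][5],3),'t',round(o['time'],2))
E
python3 - <<'E'
from h import *
go(0.479,0.263,0.12,1.204)
E
```

```text
row: -15.51 37.85 8.47 spin opts [ 0.063 -3.079 -3.079] q6 -0.103 t 0.1
```

```bash
python3 -m inch '-15.5 37.85 3 0.063 0; -15.5 37.85 3 0.063 0; -15.5 37.85 3 0.063 0; -15.5 37.85 3 0.063 0; -15.5 37.85 3 0.063 0; -15.5 37.85 3 0.063 0; -15.5 37.85 3 0.063 0;-15.5 37.85 3 0.063 0;-15.5 37.85 3 0.063 0;-15.5 37.85 8.47 0.063 0;-15.5 37.85 8.47 0.063 0;-15.5 37.85 8.47 0.063 0;-15.5 37.85 8.47 0.063 0;-15.5 37.85 8.47 0.063 0'
python3 - <<'E'
from h import *
o=robot.get_obs();p,d=robot.snapshot('wrist');np.savez('pics/w1.npz',p=p,d=d,T=wristT(o));cv2.imwrite('pics/w1.png',p)
print(o['tool_pos'],o['ee_rot'],o['wrist_force'])
E
```

```text
time: 1.27
tool_pos: [0.4789, 0.2639, 0.1211]
ee_rot: [3.141, 0.001, 1.205]
wrist_force: [-0.1, -0.1, 1.1]
width: 0.0937
[0.47891517 0.26392204 0.12105791] [3.14138985e+00 9.03299991e-04 1.20460611e+00] [-0.10933383 -0.1030125   1.06439836]
```

View pics/w1.png

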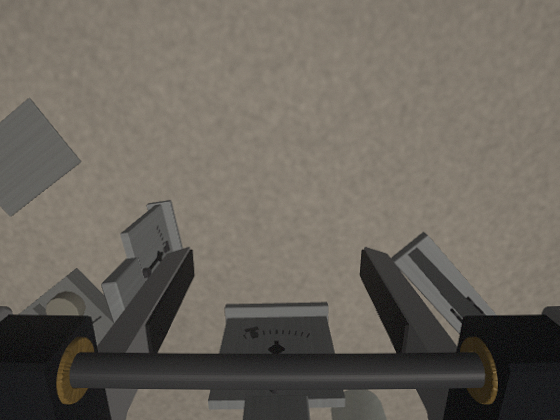

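```bash
python3 - <<'E'
from h import *
p,d=load('w1');crop(p,200,290,350,415,5,'pics/c3.png')
E
```

```text
(no output)
```

View pics/c3.png

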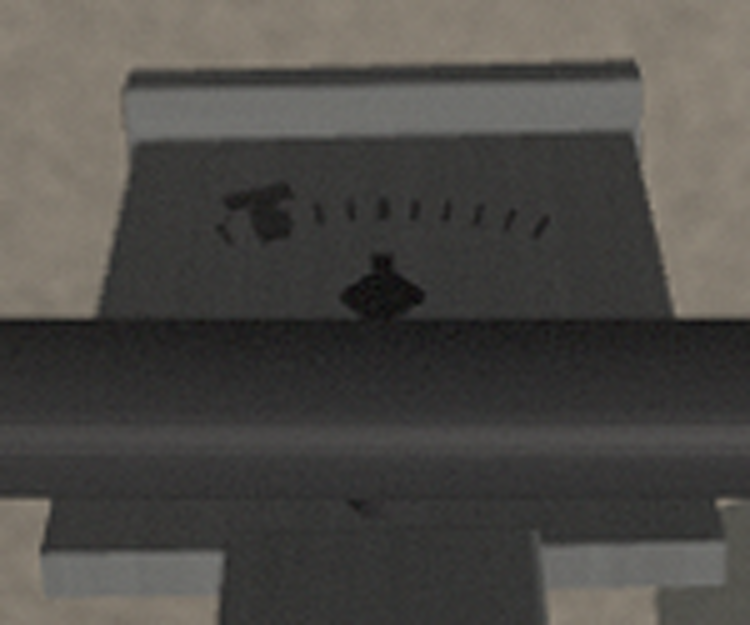

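```bash
cat > fit.py <<'E'
from h import *
z=np.load('pics/w1.npz');T=z['T'];i=robot.camera_info('wrist');K,D=i['K'],i['dist']
obj=np.array([(-50,15,8),(50,15,8),(-50,15,0),(50,15,0),(-48,4,8),(48,4,8),(-48,4,108),(48,4,108)],float)/1000
c=lambda a:(np.array(a,float)+0.5)/5-0.5+np.array([200,290])
img=c([(125,90),(640,82),(130,72),(635,62),(134,142),(633,132),(42,552),(727,542)])
ok,rv,tv=cv2.solvePnP(obj,img,K,D)
r=cv2.projectPoints(obj,rv,tv,K,D)[0].reshape(-1,2)-img;print('res',r.round(2).tolist())
G=np.eye(4);G[:3,:3]=cv2.Rodrigues(rv)[0];G[:3,3]=tv.ravel()
W=T@G;print('gauge pos',W[:3,3].round(4),'rot',R.from_matrix(W[:3,:3]).as_euler('xyz',degrees=True).round(2))
def ang(px,yoff=0.005):
    n=cv2.undistortPoints(np.array(c(px)).reshape(1,1,2),K,D).ravel();ray=G[:3,:3].T@np.array([n[0],n[1],1]);o=-G[:3,:3].T@G[:3,3]
    s=(yoff-o[1])/ray[1];q=o+s*ray
    return (q*1000).round(1), round(float(np.hypot(q[0],q[2]-.098)*1000),1), round(float(np.degrees(np.arctan2(-q[0],.098-q[2]))),2)
for k,q in dict(tip=(381,256),dia=(382,296),g0=(382,210),g5=(415,210),g10=(447,212),g15=(478,213),g20=(510,220),g25=(543,228),m5=(350,212),m10=(320,213),m25=(224,233),markin=(275,240),markbar=(258,196),stem=(272,222),barL=(226,204),barR=(292,188)).items(): print(k,ang(q,.0045))
E
python3 fit.py; python3 - <<'E'
from h import *
p,d=load('w1');crop(p,235,318,295,352,13,'pics/c4.png')
E
```

```text
res [[-0.45, 0.45], [0.46, 0.24], [-0.31, -0.44], [0.31, -0.22], [0.53, -0.11], [-0.49, 0.18], [0.1, 0.07], [-0.13, -0.16]]
gauge pos [ 0.5877  0.2224 -0.0012] rot [-0.24  0.19 70.13]
tip (array([-0.5,  4.5, 44.5]), 53.5, 0.49)
dia (array([-0.3,  4.5, 55.1]), 42.9, 0.37)
g0 (array([-0.3,  4.5, 31.5]), 66.5, 0.24)
g5 (array([ 5.7,  4.5, 31.7]), 66.6, -4.92)
g10 (array([11.5,  4.5, 32.4]), 66.6, -9.93)
g15 (array([17.1,  4.5, 32.9]), 67.3, -14.69)
g20 (array([22.7,  4.5, 35.1]), 66.9, -19.84)
g25 (array([28.4,  4.5, 37.6]), 66.8, -25.17)
m5 (array([-6.1,  4.5, 31.9]), 66.3, 5.25)
m10 (array([-11.5,   4.5,  32.1]), 66.9, 9.9)
m25 (array([-28.4,   4.5,  37.4]), 66.9, 25.16)
markin (array([-19.2,   4.5,  39.6]), 61.4, 18.23)
markbar (array([-23.1,   4.5,  26.7]), 74.9, 17.96)
stem (array([-20.1,   4.5,  34.5]), 66.6, 17.53)
barL (array([-28.8,   4.5,  29. ]), 74.8, 22.66)
barR (array([-17. ,   4.5,  24.5]), 75.5, 12.98)
```

View pics/c4.png

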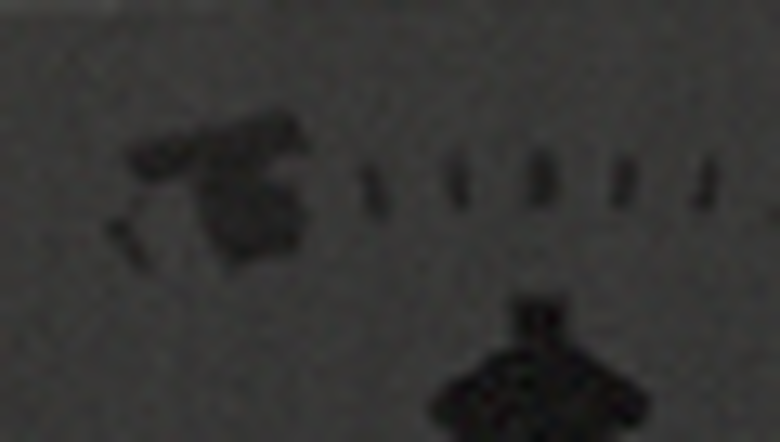

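The wrist picture confirms the middle gauge: 100 mm sole, 96 mm plate up to 108 mm, all fitting to under 0.6 px. The graduations read true, the pointer hangs at about 0.3°, and the mark is about 17.7° (0.31 rad) towards the image-left (-x) end. Next I'll look at the tray.

```bash
python3 - <<'E'
from h import *
go(0.50,0.043,0.22,1.204)
E
```

```text
row: -19.93 9.87 -9.80 spin opts [ 1.00e-03 -3.14e+00 -3.14e+00] q6 -0.804 t 1.32
```

```bash
python3 -m inch '0 0 -9.8 0 0; 0 0 -9.8 0 0; -19.9 9.9 -9.8 0 0; -19.9 9.9 -9.8 0 0; -19.9 9.9 -9.8 0 0; -19.9 9.9 -9.8 0 0; -19.9 9.9 -9.8 0 0; -19.9 9.9 -9.8 0 0; -19.9 9.9 -9.8 0 0; -19.9 9.9 -9.8 0 0'
python3 - <<'E'
from h import *
o=robot.get_obs();p,d=robot.snapshot('wrist');np.savez('pics/w2.npz',p=p,d=d,T=wristT(o));cv2.imwrite('pics/w2.png',p)
print(o['tool_pos'],o['ee_rot'],np.abs(o['qvel']).max())
go(.526-.02*.8,-.2236+.02*.6,.20,.925)
E
```

```text
time: 2.15
tool_pos: [0.5008, 0.0438, 0.2221]
ee_rot: [3.137, -0.002, 1.205]
wrist_force: [-0.4, -0.1, -0.4]
width: 0.0937
[0.50076571 0.04379658 0.22212618] [ 3.13678651e+00 -2.44297014e-03  1.20523805e+00] 0.03370240089516769
row: -23.60 9.99 2.15 spin opts [ 0.282 -2.86  -2.86 ] q6 -1.231 t 2.2
```

View pics/w2.png

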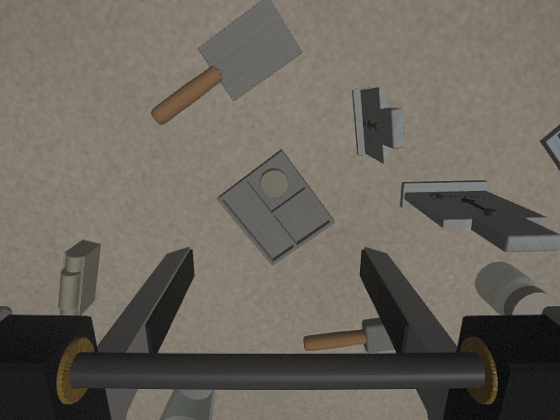

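```bash
python3 - <<'E'
from h import *
p,d=load('w2');crop(p,210,140,345,275,5.6,'pics/c5.png')
E
```

```text
(no output)
```

View pics/c5.png

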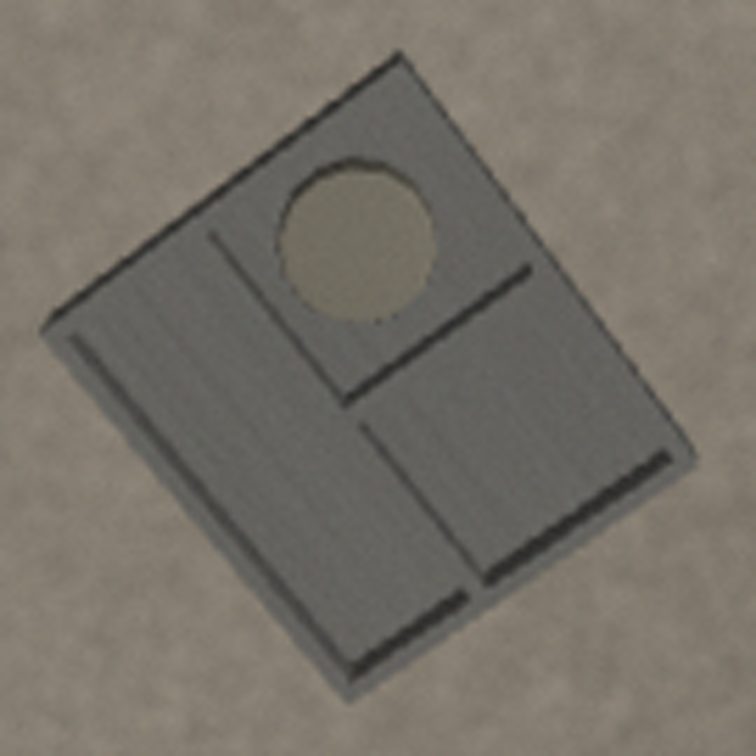

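```bash
python3 -m inch '-23.6 10 2.1 0.282 0; -23.6 10 2.1 0.282 0; -23.6 10 2.1 0.282 0; -23.6 10 2.1 0.282 0; -23.6 10 2.1 0.282 0; -23.6 10 2.1 0.282 0; -23.6 10 2.1 0.282 0; -23.6 10 2.1 0.282 0; -23.6 10 2.1 0.282 0'
python3 - <<'E'
from h import *
o=robot.get_obs();p,d=robot.snapshot('wrist');np.savez('pics/w3.npz',p=p,d=d,T=wristT(o));cv2.imwrite('pics/w3.png',p)
print(o['tool_pos'],o['ee_rot'],np.abs(o['qvel']).max())
E
```

```text
time: 2.95
tool_pos: [0.5107, -0.2098, 0.2006]
ee_rot: [3.139, -0.004, 0.926]
wrist_force: [-0.5, 0.3, 0.2]
width: 0.094
[ 0.51067552 -0.20978848  0.20063291] [ 3.13903266 -0.00426134  0.92646261] 0.02370488297380677
```

View pics/w3.png

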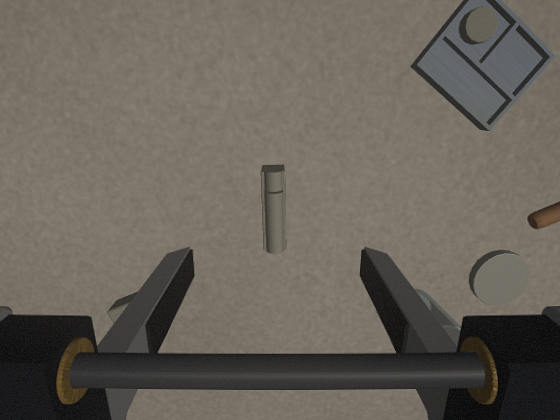

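```bash
cat > pl.py <<'E'
from h import *
def ray(name,px,z,cam='wrist'):
    T=np.load(f'pics/{name}.npz')['T'];i=robot.camera_info(cam)
    n=cv2.undistortPoints(np.array(px,float).reshape(-1,1,2),i['K'],i['dist']).reshape(-1,2)
    r=np.c_[n,np.ones(len(n))]@T[:3,:3].T;o=T[:3,3]
    return (o+r*((z-o[2])/r[:,2])[:,None])[:,:2]
def rigid(a,b):
    a=np.array(a,float);ca,cb=a.mean(0),b.mean(0);H=(a-ca).T@(b-cb)
    th=np.arctan2(H[0,1]-H[1,0],H[0,0]+H[1,1]);Rm=np.array([[np.cos(th),-np.sin(th)],[np.sin(th),np.cos(th)]])
    t=cb-Rm@ca;return t,th,((a@Rm.T+t-b)*1000)
E
python3 - <<'E'
from pl import *
c=lambda a:(np.array(a,float)+.5)/5.6-.5+np.array([210,140])
# tray corners: L,T,R,B ; tray +x = right-up.. slot on left-bottom side(-x); long axis from T-left to B
px=c([(49,333),(402,63),(694,461),(350,700)])
b=ray('w2',px,.018)
print('sides',np.linalg.norm(np.diff(np.r_[b,b[:1]],axis=0),axis=1))
# L-B edge is slot side x=-48 ; disc end near L-T. yaw: tray x from LB side to TR side
x=b[1]-b[0];print('x dir',x)
# L->T is along +x; L->B is along -y if right handed
a=np.array([(-.048,.052),(.044,.052),(.044,-.052),(-.048,-.052)])
t,th,res=rigid(a,b);print('tray',t.round(4),np.degrees(th).round(2),th,res.round(1).tolist())
Rm=np.array([[np.cos(th),-np.sin(th)],[np.sin(th),np.cos(th)]])
print('slot',(t+Rm@[-.028,0]).round(4))
# checks with inner floor features: floor corners slot
q=ray('w2',c([(352,672),(75,338),(207,232),(345,402),(482,578)]),.018)
print(((q-t)@Rm*1000).round(1))
p,d=load('w3');crop(p,245,150,305,265,5,'pics/c6.png')
W=cloud('wrist',d,np.load('pics/w3.npz')['T'])
q=W[155:262,250:300].reshape(-1,3);q=q[q[:,2]>.035];print(len(q),q.mean(0),np.percentile(q[:,2],[90,98]),cv2.minAreaRect((q[:,:2]*1000).astype(np.float32)))
W2=cloud('wrist',load('w2')[1],np.load('pics/w2.npz')['T']);q=W2[145:270,212:340].reshape(-1,3);q=q[q[:,2]>.0145];print(cv2.minAreaRect((q[:,:2]*1000).astype(np.float32)))
E
```

```text
sides [0.08982239 0.10213323 0.08982851 0.10202036]
x dir [-0.02538482  0.08616074]
tray [0.531  0.0348] 105.97 1.849538648843638 [[-0.9, -1.7], [-0.8, 0.6], [0.8, 1.7], [0.9, -0.6]]
slot [0.5387 0.0079]
[[-42.9 -46.3]
 [-43.1  46.7]
 [ -8.   47.8]
 [ -7.5   2.9]
 [ -7.8 -45.5]]
1913 [ 0.52288664 -0.22160976  0.04809048] [0.05549624 0.05638811] ((525.4134521484375, -223.51524353027344), (23.97466468811035, 84.85689544677734), 54.444454193115234)
((532.1741943359375, 31.975540161132812), (104.52269744873047, 92.45703887939453), 15.981048583984375)
```

View pics/c6.png

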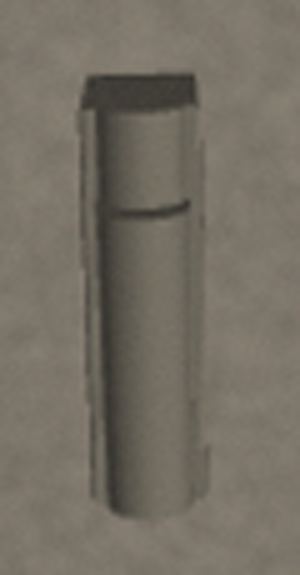

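```bash
python3 - <<'E'
from h import *
for n,cam in (('w3','wrist'),('scene0','scene'),('top0','top')):
    z=np.load(f'pics/{n}.npz');W=cloud(cam,z['d'],z['T'] if cam=='wrist' else None).reshape(-1,3)
    c=np.array([.5255,-.2237]);th=np.radians(54.3);u=np.array([np.cos(th),np.sin(th)]);v=np.array([-u[1],u[0]])
    q=W[:,:2]-c;a=q@u;b=q@v
    for lo in range(-44,44,8):
        m=(abs(a)<.004)&(b*1000>=lo)&(b*1000<lo+8)
        print(n,lo,m.sum(),np.nanmedian(W[m,2]).round(4) if m.any() else None)
go(.5255,-.2237,.018,.948)
E
```

```text
w3 -44 39 0.0496
w3 -36 55 0.0493
w3 -28 35 0.0547
w3 -20 62 0.0555
w3 -12 64 0.0557
w3 -4 62 0.0553
w3 4 69 0.0555
w3 12 67 0.0553
w3 20 82 0.0482
w3 28 64 0.0464
w3 36 228 0.0468
scene0 -44 22 0.0295
scene0 -36 8 0.0494
scene0 -28 15 0.0511
scene0 -20 10 0.0573
scene0 -12 8 0.0557
scene0 -4 9 0.0557
scene0 4 12 0.056
scene0 12 11 0.0571
scene0 20 5 0.0549
scene0 28 9 0.0475
scene0 36 9 0.0489
top0 -44 9 0.0478
top0 -36 7 0.0491
top0 -28 9 0.0535
top0 -20 8 0.0539
top0 -12 9 0.0533
top0 -4 7 0.0574
top0 4 10 0.0554
top0 12 9 0.0555
top0 20 11 0.0477
top0 28 8 0.0481
top0 36 16 0.0232
row: -0.34 1.98 18.30 spin opts [-0.02   3.121  3.121] q6 -1.421 t 3.0
```

```bash
python3 -m inch '-0.34 1.98 10 -0.02 0; -0.34 1.98 14 -0.02 0.3; -0.34 1.98 18.3 -0.02 0.3; -0.34 1.98 18.3 -0.02 0.3; -0.34 1.98 18.3 -0.02 0.3; -0.34 1.98 18.3 -0.02 0.6;-0.34 1.98 18.3 -0.02 1;-0.34 1.98 18.3 -0.02 1;-0.34 1.98 18.3 -0.02 1;-0.34 1.98 18.3 -0.02 1;-0.34 1.98 18.3 -0.02 1;-0.34 1.98 18.3 -0.02 1;-0.34 1.98 18.3 -0.02 1'
python3 - <<'E'
from h import *
o=robot.get_obs();print(o['time'],o['width'],o['wrist_force'],o['tool_pos'],o['ee_rot'])
E
```

```text
time: 4.08
tool_pos: [0.5261, -0.2241, 0.0193]
ee_rot: [3.136, -0.004, 0.947]
wrist_force: [-0.1, -0.2, 3.8]
width: 0.024
4.0833 0.023958833958930028 [-0.12034461 -0.17679261  3.80934565] [ 0.52612846 -0.2241034   0.01928293] [ 3.13621453 -0.00441842  0.94737286]
```

```bash
python3 - <<'E'
from h import *
go(.539,.0075,.10,1.8495)
E
python3 -m inch '0 0 -8 0 1; 0 0 -8 0 1; 0 0 -8 0 1; 0 0 -8 0 1'
python3 - <<'E'
from h import *
print(robot.get_obs()['width'])
go(.539,.0075,.085,1.8495)
E
```

```text
row: 19.59 -12.43 -8.05 spin opts [-0.902  2.239  2.239] q6 -1.452 t 4.08
time: 4.42
tool_pos: [0.5274, -0.2253, 0.1027]
ee_rot: [3.129, -0.005, 0.947]
wrist_force: [-0.1, 0.3, -1.4]
width: 0.0236
0.023636663020348773
row: 19.57 -12.68 1.72 spin opts [-0.902  2.239  2.239] q6 -1.452 t 4.42
```

```bash
python3 -m inch '19.57 -12.68 0 -0.3 1; 19.57 -12.68 0 -0.6 1; 19.57 -12.68 0 -0.9 1; 19.57 -12.68 0 -0.9 1;19.57 -12.68 0 -0.902 1;19.57 -12.68 1 -0.902 1;19.57 -12.68 1.7 -0.902 1;19.57 -12.68 1.7 -0.902 1;19.57 -12.68 1.7 -0.902 1;19.57 -12.68 1.7 -0.902 1;19.57 -12.68 1.7 -0.902 1;19.57 -12.68 1.7 -0.902 1'
python3 - <<'E'
from h import *
o=robot.get_obs();p,d=robot.snapshot('wrist');np.savez('pics/w4.npz',p=p,d=d,T=wristT(o));cv2.imwrite('pics/w4.png',p)
print(np.abs(o['qvel']).max());go(.539,.0075,.026,1.8495)
p,d=robot.snapshot('scene');np.savez('pics/s4.npz',p=p,d=d);crop(p,260,170,360,270,6,'pics/s4.png')
E
```

```text
time: 5.42
tool_pos: [0.5388, 0.0071, 0.0848]
ee_rot: [3.13, 0.006, 1.848]
wrist_force: [-0.4, 0.6, -0.6]
width: 0.0237
0.007633621277134142
row: 0.08 -0.05 5.90 spin opts [-2.00e-03  3.14e+00  3.14e+00] q6 -1.939 t 5.47
```

View pics/w4.png

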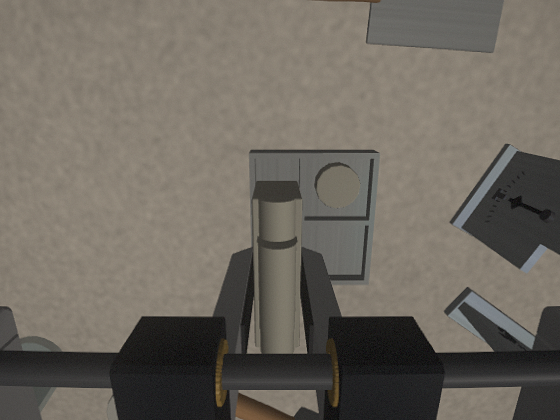

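View pics/s4.png

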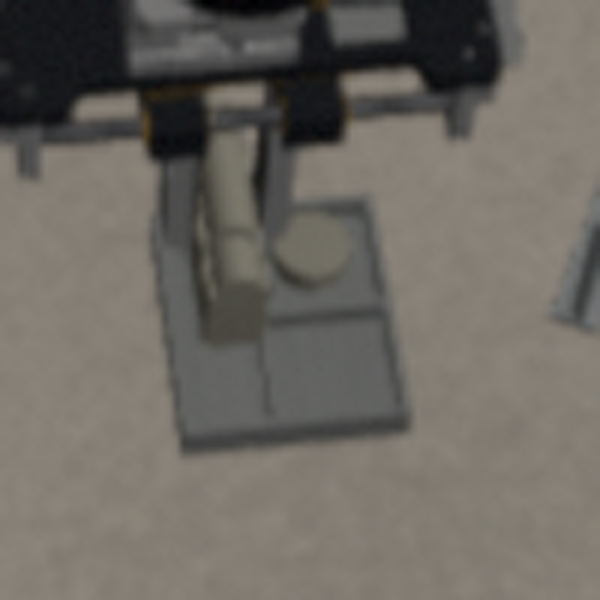

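```bash
python3 - <<'E'
from pl import *
p,d=load('w4');crop(p,235,140,395,295,5,'pics/c7.png')
t=np.array([.5318,.0325]);th=np.radians(105.97);Rm=np.array([[np.cos(th),-np.sin(th)],[np.sin(th),np.cos(th)]])
o=t+Rm@[.002,0]
T=np.load('pics/w4.npz')['T']
for q in [(-.048,.052),(.044,.052),(.044,-.052),(-.044,.048),(-.012,.048),(-.008,.048),(.04,-.048)]:
    print(q,proj('wrist',[*(o+Rm@q),.018],T).round(1))
W=cloud('wrist',d,T);q=W[178:350,248:306].reshape(-1,3);q=q[(q[:,2]>.095)&(q[:,2]<.13)];print(len(q),q.mean(0),cv2.minAreaRect((q[:,:2]*1000).astype(np.float32)))
E
```

```text
(-0.048, 0.052) [[248.6 152.6]]
(0.044, 0.052) [[379.9 152.8]]
(0.044, -0.052) [[368.4 284.8]]
(-0.044, 0.048) [[254.4 158.3]]
(-0.012, 0.048) [[299.9 158.3]]
(-0.008, 0.048) [[305.6 158.3]]
(0.04, -0.048) [[363.7 280.3]]
7899 [0.52975288 0.00505919 0.11341989] ((537.2468872070312, 7.158855438232422), (83.6013412475586, 29.73031234741211), 16.06082534790039)
```

View pics/c7.png

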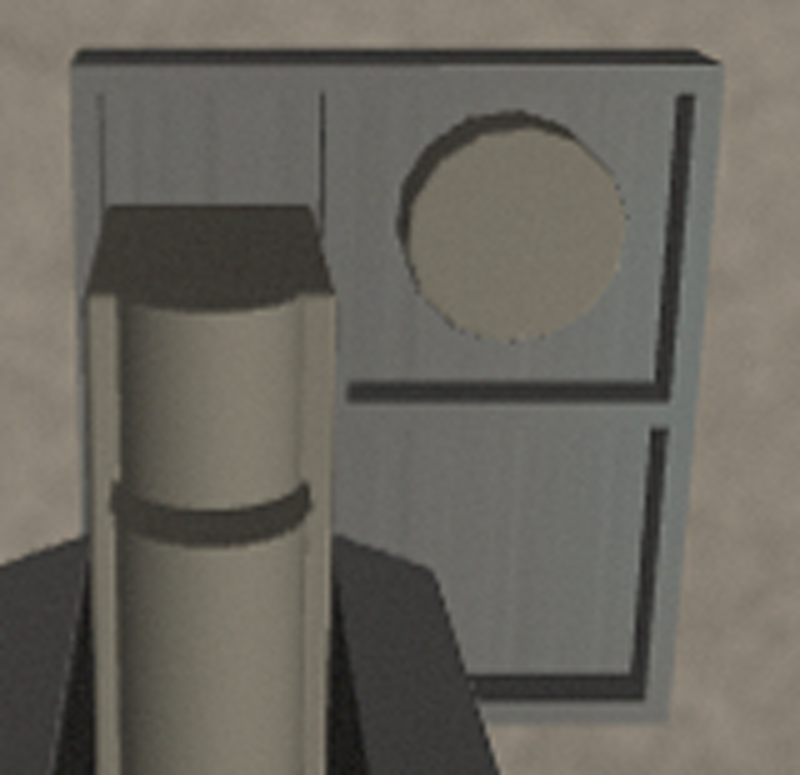

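```bash
python3 -m inch '0.05 0 2 0 1; 0.05 0 3.5 0 1; 0.05 0 4.5 0 1; 0.05 0 5.2 0 1; 0.05 0 5.6 0 1; 0.05 0 5.7 0 1; 0.05 0 5.7 0 1; 0.05 0 5.7 0 1'
```

```text
time: 6.18
tool_pos: [0.5403, 0.0073, 0.0291]
ee_rot: [3.128, 0.007, 1.848]
wrist_force: [-0.2, 0.2, -1.1]
width: 0.0238
```

```bash
python3 -m inch '-0.05 -0.1 0.1 0 1; -0.05 -0.1 0.2 0 1;-0.05 -0.1 0.25 0 1;-0.05 -0.1 0.25 0 1;-0.05 -0.1 0.25 0 1'
```

```text
time: 6.6
tool_pos: [0.5403, 0.0065, 0.0275]
ee_rot: [3.127, 0.008, 1.848]
wrist_force: [0.3, -0.3, 3.7]
width: 0.0235
```

```bash
python3 -m inch '0 0 0 0 0.6; 0 0 0 0 0.6; 0 0 0 0 0.6; 0 0 0 0 0.5; 0 0 -3 0 0.5; 0 0 -7 0 0.5; 0 0 -11 0 0.3; 0 0 -15 0 0;0 0 -15 0 0;0 0 -15 0 0'
python3 - <<'E'
from h import *
o=robot.get_obs();p,d=robot.snapshot('wrist');np.savez('pics/w5.npz',p=p,d=d,T=wristT(o));cv2.imwrite('pics/w5.png',p)
p,d=robot.snapshot('scene');np.savez('pics/s5.npz',p=p,d=d);crop(p,270,180,350,260,7,'pics/s5.png')
E
```

```text
time: 7.43
tool_pos: [0.5396, 0.0068, 0.1811]
ee_rot: [3.12, 0.01, 1.848]
wrist_force: [0.2, -0.1, -0.1]
width: 0.0701
```

View pics/w5.png

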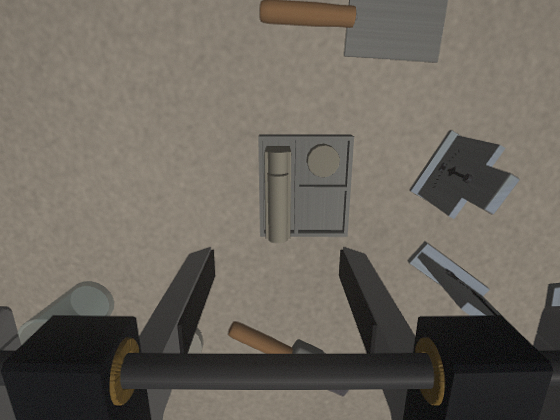

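View pics/s5.png

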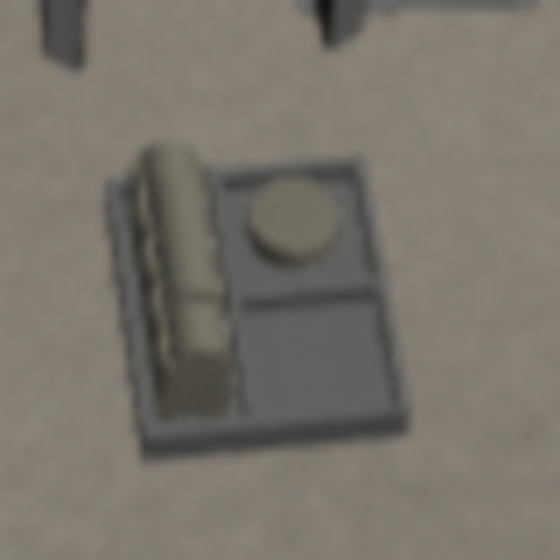

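```bash
python3 - <<'E'
from pl import *
z=np.load('pics/w5.npz');W=cloud('wrist',z['d'],z['T'])
q=W[140:250,255:300].reshape(-1,3);q=q[q[:,2]>.042];print(len(q),cv2.minAreaRect((q[:,:2]*1000).astype(np.float32)))
t=q[q[:,2]>.058];print('top',len(t),np.percentile(t[:,2],[50,95]),cv2.minAreaRect((t[:,:2]*1000).astype(np.float32)),t.mean(0))
W=cloud('scene',load('s5')[1]);q=W[195:246,280:312].reshape(-1,3);t=q[q[:,2]>.058];print('scene top',len(t),np.percentile(t[:,2],[50,95]),cv2.minAreaRect((t[:,:2]*1000).astype(np.float32)),t.mean(0))
crop(z['p'],245,125,365,245,6,'pics/c8.png')
E
```

```text
2356 ((539.7460327148438, 6.385015487670898), (84.67522430419922, 23.9755916595459), 16.15609359741211)
top 978 [0.06249219 0.06420958] ((548.5465698242188, 8.966951370239258), (65.03766632080078, 16.72118377685547), 15.437825202941895) [0.53957452 0.00635458 0.06203298]
scene top 161 [0.06221177 0.06671009] ((541.225341796875, 7.709377288818359), (81.85069274902344, 18.96391487121582), 15.374561309814453) [0.5438137  0.0084191  0.06244625]
```

View pics/c8.png

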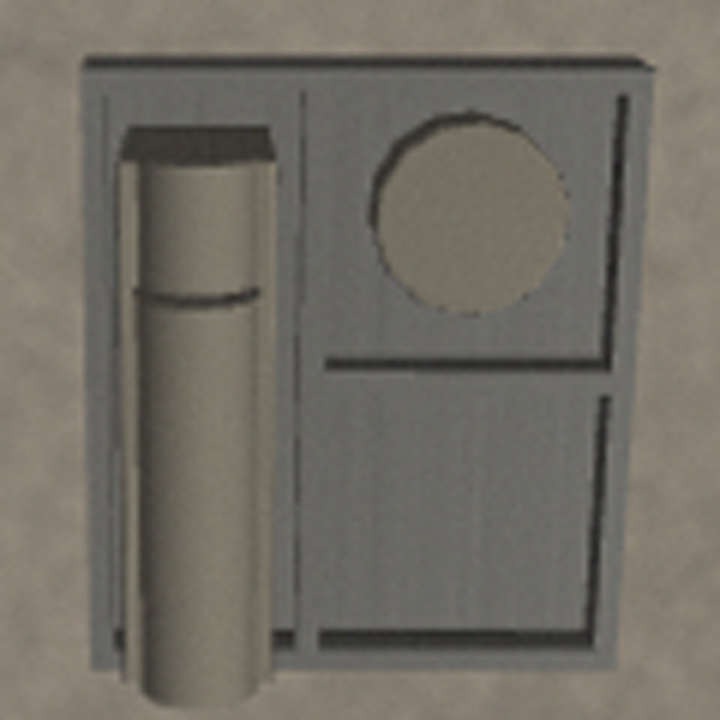

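```bash
python3 - <<'E'
from h import *
go(.587,.222,.19,-.349)
E
```

```text
row: 19.30 10.69 -1.36 spin opts [ 2.197 -0.945 -0.945] q6 -1.939 t 7.53
```

```bash
python3 -m inch '0 0 -1.3 0.3 0;19.3 10.7 -1.3 2.2 0;19.3 10.7 -1.3 2.2 0;19.3 10.7 -1.3 2.2 0;19.3 10.7 -1.3 2.2 0;19.3 10.7 -1.3 2.2 0;19.3 10.7 -1.3 2.2 0;19.3 10.7 -1.3 2.2 0;19.3 10.7 -1.3 2.2 0;19.3 10.7 -1.3 2.2 0;19.3 10.7 -1.3 2.2 0;19.3 10.7 -1.3 2.2 0;19.3 10.7 -1.3 2.2 0;19.3 10.7 -1.3 2.2 0;19.3 10.7 -1.3 2.2 0;19.3 10.7 -1.3 2.2 0;19.3 10.7 -1.3 2.2 0;19.3 10.7 -1.3 2.2 0;19.3 10.7 -1.3 2.2 0;19.3 10.7 -1.3 2.2 0'
python3 - <<'E'
from h import *
o=robot.get_obs();p,d=robot.snapshot('wrist');np.savez('pics/w6.npz',p=p,d=d,T=wristT(o));cv2.imwrite('pics/w6.png',p)
print(tool(o)[:3,2]);go(.587,.222,.123,-.349)
E
```

```text
time: 9.2
tool_pos: [0.5861, 0.2217, 0.1867]
ee_rot: [3.141, -0.011, -0.349]
wrist_force: [-0.4, -0.5, 0.2]
width: 0.0938
[ 0.01010064 -0.00428174 -0.99993982]
row: -0.02 -0.04 6.42 spin opts [-0.     3.141  3.141] q6 0.624 t 9.25
```

View pics/w6.png

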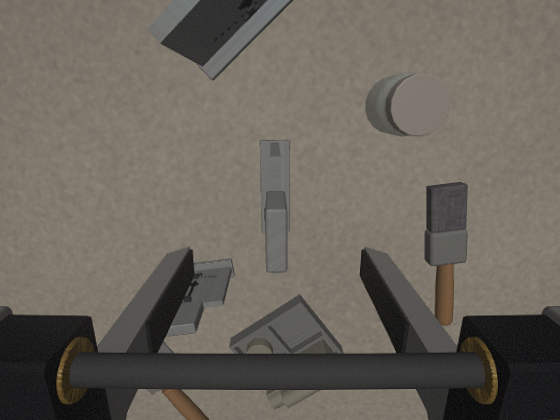

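```bash
python3 - <<'E'
from pl import *
z=np.load('pics/w6.npz');W=cloud('wrist',z['d'],z['T'])
q=W[135:280,255:295].reshape(-1,3)
for zz in ((.15,.17),(.1,.112)):
    t=q[(q[:,2]>zz[0])&(q[:,2]<zz[1])];print(len(t),np.median(t[:,2]),cv2.minAreaRect((t[:,:2]*1000).astype(np.float32)),t.mean(0))
crop(z['p'],245,130,310,280,4,'pics/c9.png')
E
```

```text
1419 0.15752700946953585 ((586.2454833984375, 223.032958984375), (44.12741470336914, 13.631950378417969), 70.23014831542969) [0.58692855 0.22465382 0.15732976]
435 0.10769332679827875 ((584.914794921875, 223.58871459960938), (96.05528259277344, 14.779520034790039), 67.72017669677734) [0.59697151 0.25307884 0.10750158]
```

View pics/c9.png

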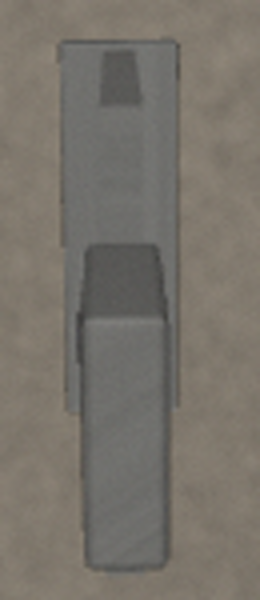

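```bash
python3 -m inch '-0.13 -0.1 3 0.004 0;-0.13 -0.1 5 0.004 0;-0.13 -0.1 6.4 0.004 0.2;-0.13 -0.1 6.4 0.004 0.5;-0.13 -0.1 6.4 0.004 0.7;-0.13 -0.1 6.4 0.004 0.8;-0.13 -0.1 6.4 0.004 1;-0.13 -0.1 6.4 0.004 1;-0.13 -0.1 6.4 0.004 1;-0.13 -0.1 6.4 0.004 1;-0.13 -0.1 6.4 0.004 1;-0.13 -0.1 6.4 0.004 1;-0.13 -0.1 6.4 0.004 1'
python3 - <<'E'
from h import *
o=robot.get_obs();print(o['width'],o['wrist_force'],tool(o)[:3,2],o['tool_pos'])
E
```

```text
time: 10.33
tool_pos: [0.5862, 0.2229, 0.1233]
ee_rot: [-3.142, -0.012, -0.353]
wrist_force: [-0.4, 0.0, 0.5]
width: 0.0243
0.02433378334028092 [-0.4128985   0.01993353  0.53088635] [ 0.01112034 -0.00401019 -0.99993013] [0.58615075 0.2228769  0.12328526]
```

Fingers are still closing (24 mm, against a 14 mm handle), so I'll give them a few more rows.

```bash
python3 -m inch '0 0 0 0 1;0 0 0 0 1;0 0 0 0 1;0 0 0 0 1;0 0 0 0 1'
python3 - <<'E'
from h import *
o=robot.get_obs();print(o['width'],o['wrist_force'],tool(o)[:3,2],o['tool_pos'])
E
```

```text
time: 10.75
tool_pos: [0.5858, 0.223, 0.1233]
ee_rot: [3.141, -0.011, -0.353]
wrist_force: [-1.9, 0.5, 1.4]
width: 0.0138
0.01377634682959436 [-1.88841673  0.50906836  1.35088501] [ 0.01018391 -0.00393729 -0.99994039] [0.58575867 0.22297974 0.12327053]
```

```bash
python3 -m inch '0 0 -3 0 1;0 0 -6 0 1;0 0 -9.3 0 1;0 0 -9.3 0 1;0 0 -9.3 0 1;0 0 -9.3 0 1;0 0 -9.3 0 1;0 0 -9.3 0 1'
python3 - <<'E'
from h import *
o=robot.get_obs();print(o['width'],o['wrist_force'],tool(o)[:3,2],o['tool_pos'])
go(.5397,.0064,.215,.282)
E
```

```text
time: 11.42
tool_pos: [0.5836, 0.2229, 0.2125]
ee_rot: [3.138, -0.006, -0.353]
wrist_force: [-0.3, -0.2, -3.7]
width: 0.0136
0.01364802758540987 [-0.26769008 -0.22932807 -3.73382506] [ 0.00430392 -0.00567158 -0.99997465] [0.58357104 0.22292715 0.21251234]
row: 3.38 21.83 -0.14 spin opts [-0.635  2.506  2.506] q6 0.63 t 11.42
```

```bash
python3 -m inch '1 4 -0.1 0 1;1.7 8 -0.1 -0.1 1;2.5 12 -0.1 -0.25 1;3 16 -0.1 -0.4 1;3.4 20 -0.1 -0.5 1;3.4 21.8 -0.1 -0.6 1;3.4 21.8 -0.1 -0.635 1;3.4 21.8 -0.1 -0.635 1;3.4 21.8 -0.1 -0.635 1;3.4 21.8 -0.1 -0.635 1;3.4 21.8 -0.1 -0.635 1;3.4 21.8 -0.1 -0.635 1'
python3 - <<'E'
from h import *
o=robot.get_obs();print(o['width'],o['wrist_force'],tool(o)[:3,2],o['tool_pos'])
p,d=robot.snapshot('wrist');np.savez('pics/w7.npz',p=p,d=d,T=wristT(o));cv2.imwrite('pics/w7.png',p)
p,d=robot.snapshot('scene');np.savez('pics/s7.npz',p=p,d=d);crop(p,240,130,360,250,6,'pics/s7.png')
E
```

```text
time: 12.42
tool_pos: [0.5401, 0.0075, 0.2142]
ee_rot: [3.135, -0.002, 0.283]
wrist_force: [-0.6, 0.6, -4.1]
width: 0.0141
0.01408604188739488 [-0.62759429  0.63975949 -4.13264427] [ 0.00381438 -0.00556369 -0.99997725] [0.54013705 0.00745887 0.2142151 ]
```

View pics/w7.png

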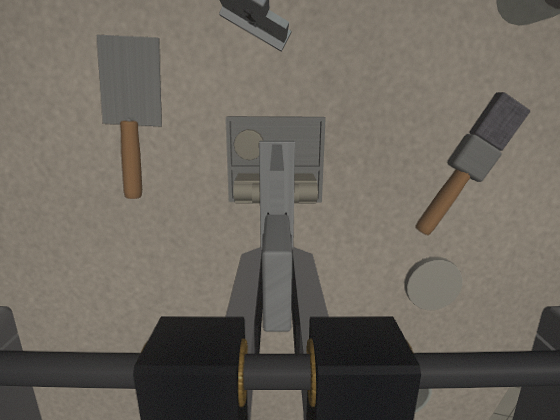

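View pics/s7.png

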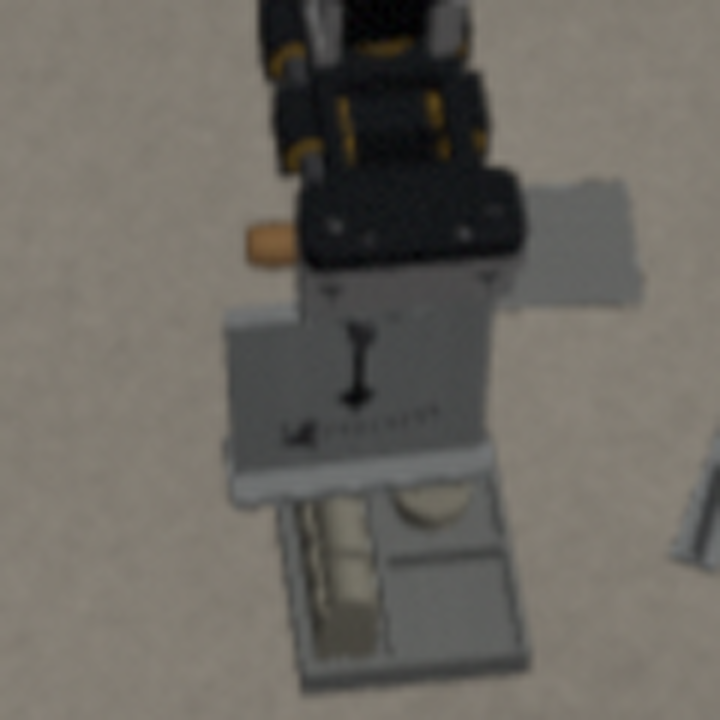

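```bash
python3 -m inch '-0.07 2 0 0 1;-0.07 3.9 0 0 1;-0.07 3.9 0.5 0 1;-0.07 3.9 1.5 0 1;-0.07 3.9 2 0 1;-0.07 3.9 2.4 0 1;-0.07 3.9 2.4 0 1;-0.07 3.9 2.4 0 1;-0.07 3.9 2.4 0 1;-0.07 3.9 2.4 0 1'
python3 - <<'E'
from h import *
o=robot.get_obs();print(o['width'],o['wrist_force'],o['wrist_torque'],tool(o)[:3,2],o['tool_pos'])
E
```

```text
time: 13.35
tool_pos: [0.5507, -0.0302, 0.1912]
ee_rot: [3.135, -0.003, 0.283]
wrist_force: [-0.7, -0.2, -3.8]
width: 0.0136
0.013635104939916012 [-0.71985104 -0.15106403 -3.77801969] [-0.09917516  0.03276187 -0.02159827] [ 0.00510002 -0.00572418 -0.99997061] [ 0.55069644 -0.03024741  0.19121396]
```

```bash
python3 -m inch '0 0 0.1 0 1;0 0 0.2 0 1;0 0 0.3 0 1;0 0 0.3 0 1'
python3 - <<'E'
from h import *
o=robot.get_obs();print(o['width'],o['wrist_force'],o['wrist_torque'],tool(o)[:3,2],o['tool_pos'])
E
```

```text
time: 13.68
tool_pos: [0.5506, -0.0303, 0.188]
ee_rot: [3.135, -0.003, 0.283]
wrist_force: [0.0, -0.5, -4.1]
width: 0.0133
0.013331696364645323 [ 0.0280171  -0.54311269 -4.12123401] [-0.10311411  0.04325061 -0.00954937] [ 0.00478447 -0.00572108 -0.99997219] [ 0.55058468 -0.03026698  0.18799808]
```

```bash
python3 -m inch '0 0 0.1 0 1;0 0 0.2 0 1;0 0 0.2 0 1;0 0 0.2 0 1'
python3 - <<'E'
from h import *
o=robot.get_obs();print(o['width'],o['wrist_force'],o['wrist_torque'],tool(o)[:3,2],o['tool_pos'])
E
```

```text
time: 14.02
tool_pos: [0.5506, -0.0303, 0.1862]
ee_rot: [3.135, -0.003, 0.283]
wrist_force: [0.1, -0.2, -2.8]
width: 0.0137
0.013682920373333735 [ 0.07304518 -0.19697187 -2.76271467] [-0.05725798  0.06398552 -0.03100847] [ 0.00503003 -0.00577818 -0.99997066] [ 0.55063571 -0.03034672  0.18618134]
```

```bash
python3 -m inch '0 0.3 0.2 0 1;0 0.7 0.32 0 1;0 1.0 0.42 0 1;0 1.4 0.55 0 1;0 1.4 0.55 0 1;0 1.4 0.55 0 1'
python3 - <<'E'
from h import *
o=robot.get_obs();print(o['width'],o['wrist_force'],o['wrist_torque'],tool(o)[:3,2],o['tool_pos'])
p,d=robot.snapshot('scene');np.savez('pics/s8.npz',p=p,d=d);crop(p,240,130,360,250,6,'pics/s8.png')
E
```

```text
time: 14.52
tool_pos: [0.555, -0.0448, 0.1814]
ee_rot: [3.133, -0.004, 0.282]
wrist_force: [-1.6, -2.1, 3.6]
width: 0.014
0.01396066468060864 [-1.57029695 -2.05711409  3.62015838] [-0.15713177  0.49606227  0.09164089] [ 0.00638775 -0.00722574 -0.99995349] [ 0.55500784 -0.04480312  0.18144753]
```

View pics/s8.png

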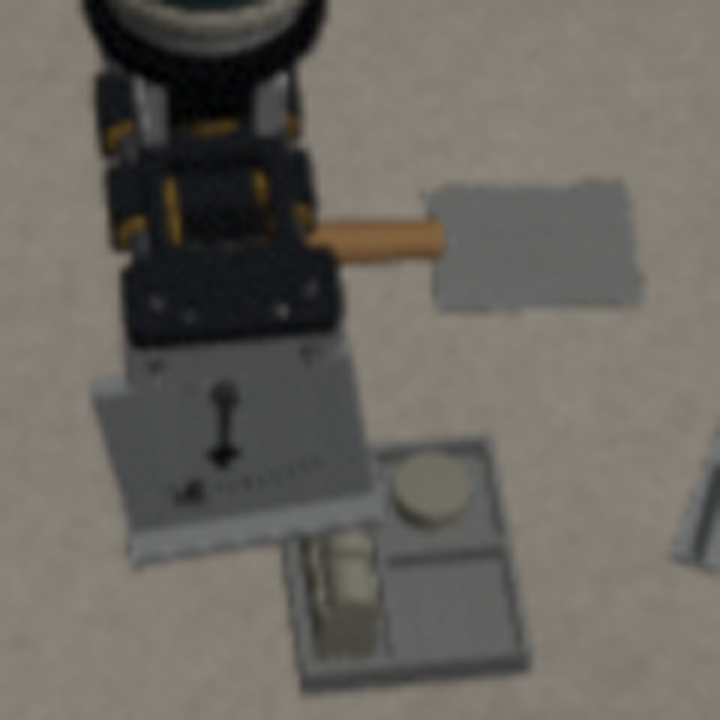

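```bash
python3 -m inch '0 0.5 0.22 0 1;0 1.0 0.44 0 1;0 1.4 0.66 0 1;0 1.8 0.9 0 1;0 2.2 1.15 0 1;0 2.5 1.35 0 1;0 2.5 1.35 0 1;0 2.5 1.35 0 1'
python3 - <<'E'
from h import *
o=robot.get_obs();print(o['width'],o['wrist_force'],o['wrist_torque'],tool(o)[:3,2],o['tool_pos'])
p,d=robot.snapshot('scene');np.savez('pics/s9.npz',p=p,d=d);crop(p,220,130,340,250,6,'pics/s9.png')
p,d=robot.snapshot('wrist');np.savez('pics/w9.npz',p=p,d=d,T=wristT(o));cv2.imwrite('pics/w9.png',p)
E
```

```text
time: 15.23
tool_pos: [0.5626, -0.0705, 0.1683]
ee_rot: [3.13, -0.005, 0.281]
wrist_force: [-0.7, -2.5, 5.1]
width: 0.0141
0.01406235337099005 [-0.72213614 -2.47826273  5.08378024] [-0.33549284  0.47950968  0.0967739 ] [ 0.00762798 -0.00964491 -0.99992439] [ 0.5625884  -0.07052409  0.1683247 ]
```

View pics/s9.png

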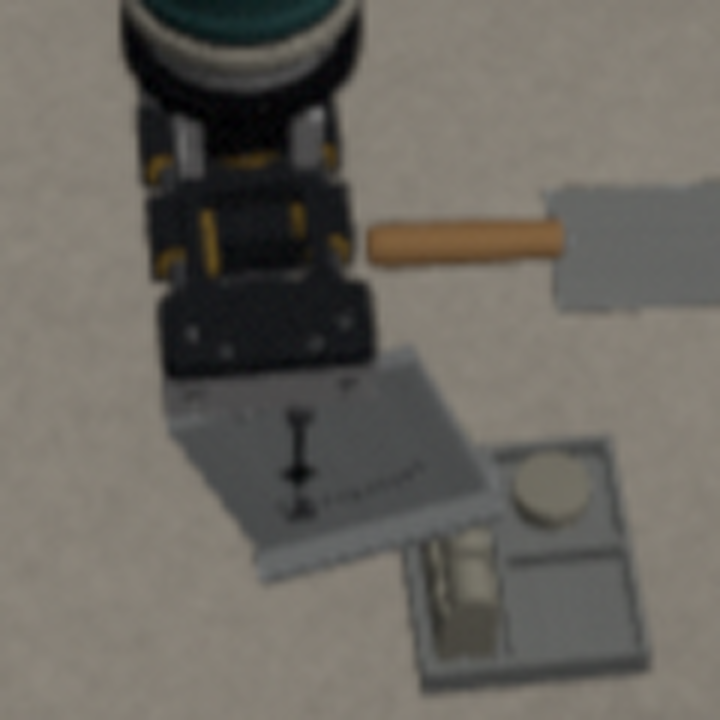

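View pics/w9.png

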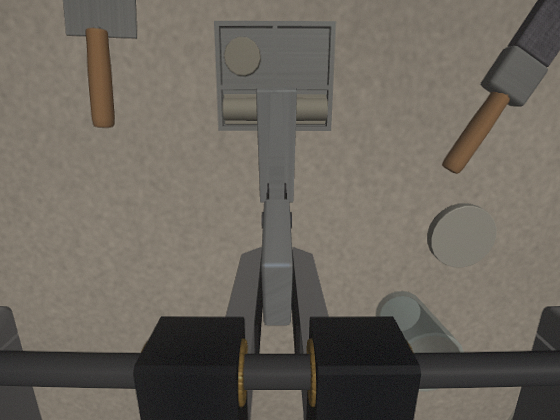

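```bash
python3 -m inch '0 0 -0.5 0 1;0 0 -1.2 0 1;0 -1 -2 0 1;0 -2 -2.2 0 1;0 -3 -2.2 0 1;0 -3.47 -2.2 0 1;0 -3.47 -2.2 0 1;0 -3.47 -2.2 0 1;0 -3.47 -2.2 0 1;0 -3.47 -2.2 0 1;0 -3.47 -2.2 0 1'
python3 - <<'E'
from h import *
o=robot.get_obs();print(o['width'],o['wrist_force'],o['wrist_torque'],tool(o)[:3,2],o['tool_pos'])
p,d=robot.snapshot('scene');np.savez('pics/s10.npz',p=p,d=d);crop(p,235,140,335,240,7.5,'pics/s10.png')
p,d=robot.snapshot('wrist');np.savez('pics/w10.npz',p=p,d=d,T=wristT(o));cv2.imwrite('pics/w10.png',p)
E
```

```text
time: 16.25
tool_pos: [0.5526, -0.0368, 0.1898]
ee_rot: [3.131, -0.004, 0.281]
wrist_force: [-0.6, 0.5, -3.5]
width: 0.0135
0.013546561210161857 [-0.62945291  0.54242797 -3.54833233] [-0.21568845  0.06205982 -0.00041578] [ 0.00706851 -0.00909666 -0.99993364] [ 0.55264448 -0.03677946  0.18977837]
```

View pics/s10.png

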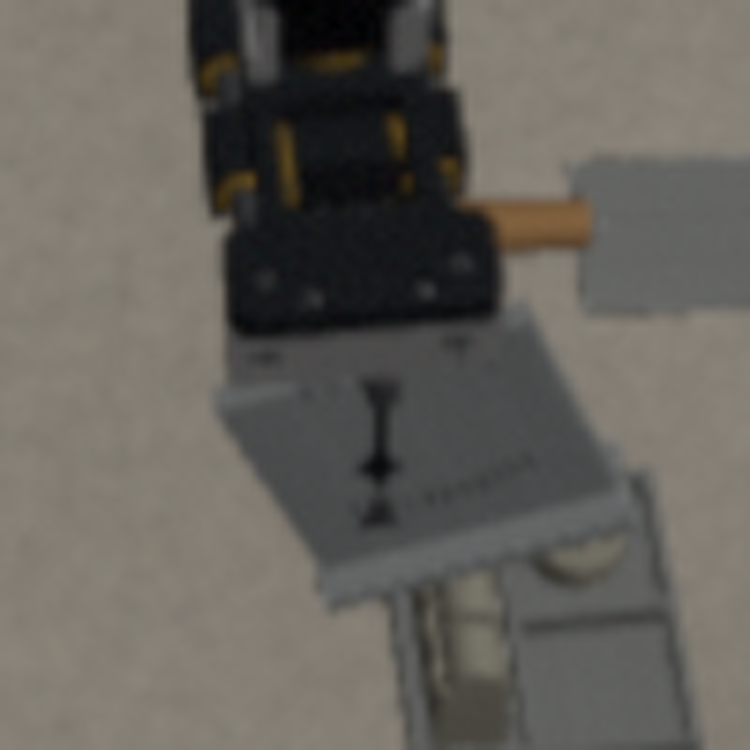

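View pics/w10.png

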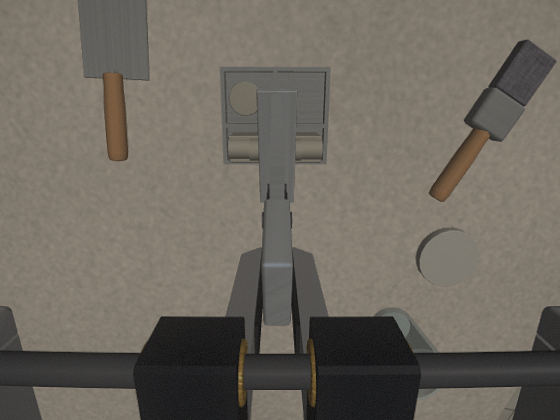

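```bash
cat > tilt.py <<'E'
from h import *
import sys
def fitp(q):
    for _ in range(5):
        c=np.median(q,0) if _==0 else q.mean(0);n=np.linalg.svd(q-q.mean(0),full_matrices=False)[2][2];n*=np.sign(n[2])
        r=(q-q.mean(0))@n;q=q[abs(r)<max(.0012,2*r.std()*.9)]
    return n,q
def tilt(name,reg):
    z=np.load(f'pics/{name}.npz');W=cloud('wrist',z['d'],z['T'])
    gx=np.array([-.278,.960,0]);gy=np.array([-.960,-.278,0])
    for k,(u0,v0,u1,v1) in reg.items():
        q=W[v0:v1,u0:u1].reshape(-1,3);q=q[~np.isnan(q[:,0])];n,q2=fitp(q)
        print(name,k,len(q),len(q2),'slope about gy(deg):',np.degrees(np.arctan2(-n@gx,n[2])).round(2),'about gx',np.degrees(np.arctan2(n@gy,n[2])).round(2),'c',q2.mean(0).round(4))
E
python3 - <<'E'
from tilt import *
tilt('w7',dict(soleL=(262,148,269,210),soleR=(286,148,292,210),handle=(266,256,289,326)))
tilt('w9',dict(soleL=(261,95,266,190),soleR=(288,95,294,190),handle=(266,268,288,320)))
tilt('w10',dict(soleL=(262,95,267,190),soleR=(288,95,293,190),handle=(266,268,288,320)))
z=np.load('pics/w10.npz');crop(z['p'],240,60,320,335,2.9,'pics/c10.png')
p,d=load('s10');crop(p,270,180,330,225,13,'pics/c11.png')
E
```

```text
w7 soleL 433 395 slope about gy(deg): 1.7 about gx 0.83 c [0.5245 0.0277 0.0993]
w7 soleR 371 338 slope about gy(deg): 1.92 about gx 0.8 c [0.5437 0.0333 0.0994]
w7 handle 1603 1553 slope about gy(deg): 2.05 about gx -0.13 c [0.5398 0.0099 0.2486]
w9 soleL 474 439 slope about gy(deg): 18.61 about gx -2.93 c [ 0.5379 -0.0216  0.0636]
w9 soleR 570 529 slope about gy(deg): 18.49 about gx -2.28 c [ 0.559  -0.0152  0.0636]
w9 handle 1134 1127 slope about gy(deg): 19.05 about gx -0.21 c [ 0.5621 -0.0687  0.2043]
w10 soleL 470 436 slope about gy(deg): 18.49 about gx -3.99 c [0.5285 0.0131 0.0853]
w10 soleR 472 439 slope about gy(deg): 18.53 about gx -0.86 c [0.5486 0.0184 0.0852]
w10 handle 1138 1132 slope about gy(deg): 19.1 about gx 0.17 c [ 0.5522 -0.035   0.2257]
```

View pics/c10.png

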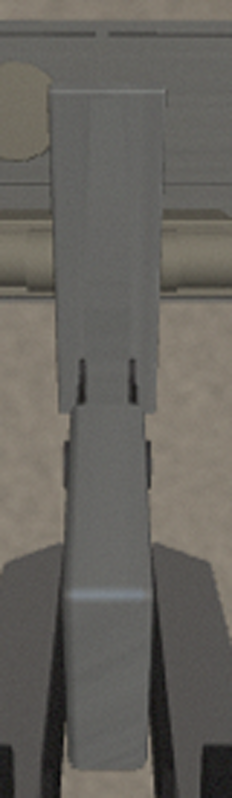

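View pics/c11.png

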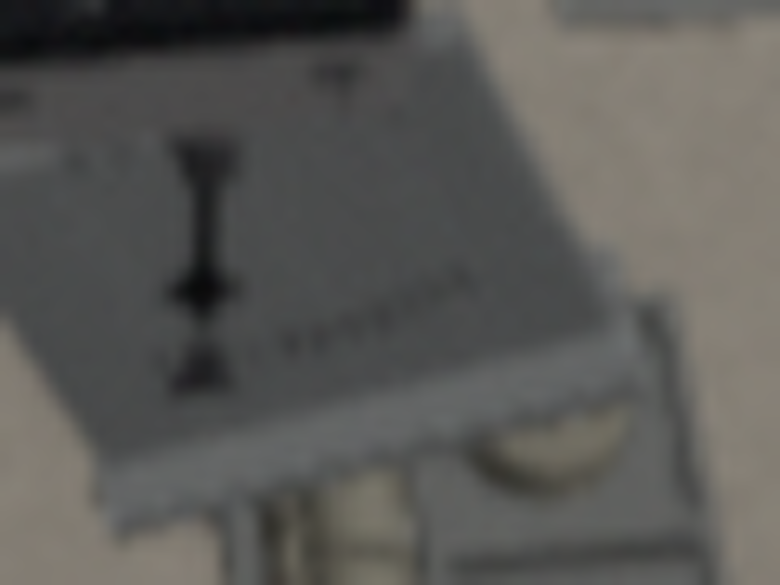

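```bash
python3 - <<'E'
from tilt import *
import tilt as t
z=np.load('pics/w6.npz');W=cloud('wrist',z['d'],z['T']);gx=np.array([.338,.941,0])
for n,(u0,v0,u1,v1) in dict(handle=(268,212,285,268),sole=(262,143,266,190),bench=(200,100,250,250),bench2=(300,100,360,240)).items():
    q=W[v0:v1,u0:u1].reshape(-1,3);nn,q=fitp(q);print(n,len(q),np.degrees(np.arctan2(-nn@gx,nn[2])).round(2),q.mean(0).round(4))
gx=np.array([-.278,.96,0])
for nm in ('w7','w10'):
    z=np.load(f'pics/{nm}.npz');W=cloud('wrist',z['d'],z['T'])
    for b in ((170,80,220,200),(340,80,400,200)):
        nn,q=fitp(W[b[1]:b[3],b[0]:b[2]].reshape(-1,3));print(nm,'bench',np.degrees(np.arctan2(-nn@gx,nn[2])).round(2),q.mean(0).round(4))
E
```

```text
Traceback (most recent call last):
  File "tilt.py", line 5, in fitp
    c=np.median(q,0) if _==0 else q.mean(0);n=np.linalg.svd(q-q.mean(0),full_matrices=False)[2][2];n*=np.sign(n[2])
                                              ~~~~~~~~~~~~~^^^^^^^^^^^^^^^^^^^^^^^^^^^^^^^^^
numpy.linalg.LinAlgError: SVD did not converge
```

```bash
sed -i 's/    for _ in range(5):/    q=q[~np.isnan(q).any(1)]\n    for _ in range(5):/' tilt.py; python3 - <<'E'
from tilt import *
z=np.load('pics/w6.npz');W=cloud('wrist',z['d'],z['T']);gx=np.array([.338,.941,0])
for n,(u0,v0,u1,v1) in dict(handle=(268,212,285,268),sole=(262,143,266,190),bench=(200,100,250,250),bench2=(300,100,360,240)).items():
    q=W[v0:v1,u0:u1].reshape(-1,3);nn,q=fitp(q);print(n,len(q),np.degrees(np.arctan2(-nn@gx,nn[2])).round(2),q.mean(0).round(4))
gx=np.array([-.278,.96,0])
for nm in ('w7','w10'):
    z=np.load(f'pics/{nm}.npz');W=cloud('wrist',z['d'],z['T'])
    for b in ((170,80,220,200),(340,80,400,200)):
        nn,q=fitp(W[b[1]:b[3],b[0]:b[2]].reshape(-1,3));print(nm,'bench',np.degrees(np.arctan2(-nn@gx,nn[2])).round(2),q.mean(0).round(4))
E
```

```text
handle 897 0.13 [0.587  0.2242 0.1577]
sole 177 0.23 [0.5838 0.2489 0.0077]
bench 6595 -0.09 [ 5.401e-01  2.512e-01 -3.000e-04]
bench2 7436 -0.06 [ 6.469e-01  2.184e-01 -3.000e-04]
w7 bench -0.11 [ 4.403e-01  2.610e-02 -3.000e-04]
w7 bench -0.07 [ 6.275e-01  8.080e-02 -3.000e-04]
w10 bench -0.11 [ 4.584e-01 -1.480e-02 -4.000e-04]
w10 bench -0.08 [ 6.34e-01  3.58e-02 -3.00e-04]
```

```bash
cat > cen.py <<'E'
from tilt import *
def cen(name,t,crest=np.array([.5397,.0064]),u=(262,294),vs=60,ve=130):
    z=np.load(f'pics/{name}.npz');W=cloud('wrist',z['d'],z['T'])
    gx=np.array([-.278,.960]);gy=np.array([-.960,-.278]);t=np.radians(t)
    P=W.reshape(-1,3);rel=P[:,:2]-crest;a=rel@gx;b=rel@gy
    m=(P[:,2]>.072)&(abs(b)<.02)&(a>0)
    e=np.percentile(a[m],99);k=m&(a>e-.004);ez=np.median(P[k,2]);ea=np.median(a[k])
    print(name,'edge a max %.4f'%e,'pt',ea.round(4),ez.round(4),'b range',np.percentile(b[m],[1,99]).round(4))
    # gauge edge (0.05,.008) -> offset cos/sin
    ca=e-.05*np.cos(t)+.008*np.sin(t); cz=ez+(e-ea)*np.tan(t)-.05*np.sin(t)-.008*np.cos(t)
    print(' sole centre a %.4f z %.4f'%(ca,cz), 'expect contact a',(-.009*np.sin(t)).round(4),'z',(.055+.009*np.cos(t)).round(4))
    m2=(P[:,2]>.055)&(P[:,2]<.068)&(abs(a)<.02)&(abs(b)>.017)&(abs(b)<.024)
    print(' ridge top pts',m2.sum(), 'z95',np.percentile(P[m2,2],[80,95]).round(4) if m2.any() else '', 'mean a',a[m2].mean().round(4), 'b ext')
E
python3 -c "
from cen import *
cen('w10',18.6)"
```

```text
w10 edge a max 0.0512 pt 0.049 0.0973 b range [-0.0156  0.0136]
 sole centre a 0.0064 z 0.0745 expect contact a -0.0029 z 0.0635
 ridge top pts 294 z95 [0.0635 0.0642] mean a 0.0007 b ext
```

```bash
python3 -m inch '0 0.4 0 0 1;0 0.84 0.2 0 1;0 0.84 0.5 0 1;0 0.84 0.8 0 1;0 0.84 0.8 0 1;0 0.84 0.8 0 1;0 0.84 0.8 0 1;0 0.84 0.8 0 1'
python3 - <<'E'
from h import *
o=robot.get_obs();print(o['width'],o['wrist_force'],o['wrist_torque'],tool(o)[:3,2],o['tool_pos'])
p,d=robot.snapshot('wrist');np.savez('pics/w11.npz',p=p,d=d,T=wristT(o));cv2.imwrite('pics/w11.png',p)
from cen import *
cen('w11',18.6)
tilt('w11',dict(soleL=(262,100,267,185),soleR=(288,100,293,185),handle=(266,268,288,320)))
E
```

```text
time: 17.02
tool_pos: [0.5551, -0.0448, 0.1821]
ee_rot: [3.131, -0.005, 0.281]
wrist_force: [0.7, 0.1, -4.4]
width: 0.014
0.013972337929400022 [ 0.71430901  0.1395512  -4.4146728 ] [-0.14320132  0.02941093 -0.02419007] [ 0.00753865 -0.00906357 -0.99993051] [ 0.55512528 -0.04483812  0.18213651]
w11 edge a max 0.0428 pt 0.0406 0.0896 b range [-0.0158  0.0134]
 sole centre a -0.0020 z 0.0668 expect contact a -0.0029 z 0.0635
 ridge top pts 305 z95 [0.0634 0.0643] mean a 0.0005 b ext
w11 soleL 423 397 slope about gy(deg): 18.3 about gx -0.32 c [0.531  0.0052 0.0777]
w11 soleR 425 394 slope about gy(deg): 18.48 about gx 3.9 c [0.551  0.0108 0.0777]
w11 handle 1140 1136 slope about gy(deg): 19.03 about gx 0.38 c [ 0.5546 -0.043   0.2181]
```

```bash
python3 -m inch '0 0 0.1 0 1;0 0 0.2 0 1;0 0 0.3 0 1;0 0 0.3 0 1;0 0 0.3 0 1;0 0 0.3 0 1'
```

```text
time: 17.57
tool_pos: [0.5552, -0.0449, 0.1791]
ee_rot: [3.131, -0.005, 0.281]
wrist_force: [0.1, 0.1, -4.5]
width: 0.0137
```

```bash
python3 -m inch '0 0 0.05 0 1;0 0 0.1 0 1;0 0 0.1 0 1;0 0 0.1 0 1'
```

```text
time: 17.9
tool_pos: [0.5551, -0.0449, 0.1781]
ee_rot: [3.131, -0.005, 0.281]
wrist_force: [0.4, 0.5, -3.5]
width: 0.0141
```

```bash
python3 -m inch '0 0 0.05 0 1;0 0 0.1 0 1;0 0 0.1 0 1;0 0 0.1 0 1'
```

```text
time: 18.23
tool_pos: [0.5552, -0.0449, 0.1775]
ee_rot: [3.131, -0.005, 0.281]
wrist_force: [-0.5, 1.0, -1.1]
width: 0.0137
```

```bash
python3 - <<'E'
from cen import *
o=robot.get_obs()
P=[];D=[]
for _ in range(12):
    p,d=robot.snapshot('scene');P.append(p.astype(float));D.append(d)
m=np.mean(P,0);np.savez('pics/s12.npz',p=m,d=np.median(D,0))
m8=np.clip((m-20)*2.2,0,255).astype(np.uint8)
crop(m8,255,180,325,232,11,'pics/s12.png')
o=robot.get_obs();p,d=robot.snapshot('wrist');np.savez('pics/w12.npz',p=p,d=d,T=wristT(o))
print(o['time'],o['wrist_force'],o['tool_pos'])
cen('w12',18.6)
tilt('w12',dict(soleL=(262,105,267,185),soleR=(288,105,293,185),handle=(266,268,288,320)))
E
```

```text
18.8333 [-0.65372961 -0.45446512  0.40831405] [ 0.55530039 -0.04494233  0.17742441]
w12 edge a max 0.0426 pt 0.0404 0.085 b range [-0.0159  0.0133]
 sole centre a -0.0022 z 0.0622 expect contact a -0.0029 z 0.0635
 ridge top pts 346 z95 [0.0634 0.0641] mean a 0.0006 b ext
w12 soleL 400 371 slope about gy(deg): 18.39 about gx 0.23 c [0.5318 0.003  0.0721]
w12 soleR 400 374 slope about gy(deg): 18.58 about gx -0.89 c [0.5519 0.0084 0.0721]
w12 handle 1141 1138 slope about gy(deg): 19.02 about gx 0.4 c [ 0.5548 -0.0431  0.2134]
```

View pics/s12.png

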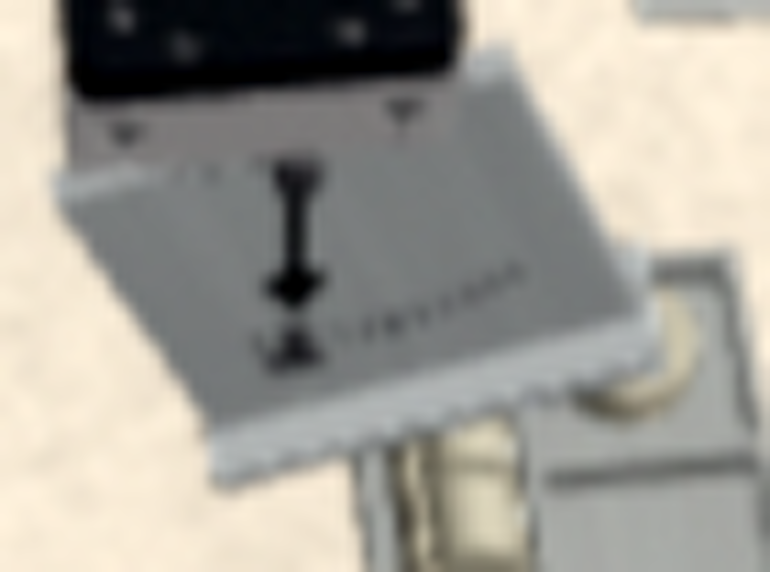

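```bash
python3 - <<'E'
from h import *
p,d=load('s12');m8=np.clip((p-25)*3.2,0,255).astype(np.uint8)
crop(m8,270,188,306,218,21,'pics/c13.png')
crest=np.array([.5397,.0064]);gx=np.array([-.278,.960,0]);gy=np.array([-.960,-.278,0]);up=np.array([0,0,1.])
def model(t,m,yo=-.0055):
    t=np.radians(t);X=gx*np.cos(t)+up*np.sin(t);Z=-gx*np.sin(t)+up*np.cos(t)
    C=np.r_[crest,.0635]+gx*(-.0022)+gy*(-.0013)
    piv=C+Z*.098+gy*yo
    pt=lambda r,a:piv+r*(-X*np.sin(np.radians(a))-Z*np.cos(np.radians(a)))
    L={'piv':piv,'tip':pt(.055,t*57.2958),'dia':pt(.044,t*57.2958),'mk55':pt(.055,m),'mk61':pt(.061,m),'bar':pt(.075,m),'barL':pt(.075,m+5),'barR':pt(.075,m-5)}
    for a in (0,-5,-10,-15,-20,-25,10): L['g%d'%a]=pt(.0665,a)
    return {k:((proj('scene',v)[0]-[270,188]+.5)*21-.5).round(0) for k,v in L.items()}
for t,m in ((18.6,17.7),(17.7,17.7)): print(t,m,{k:v.tolist() for k,v in model(t,m).items()})
E
```

```text
18.6 17.7 {'piv': [266.0, 162.0], 'tip': [259.0, 441.0], 'dia': [260.0, 387.0], 'mk55': [267.0, 440.0], 'mk61': [267.0, 469.0], 'bar': [267.0, 535.0], 'barL': [208.0, 540.0], 'barR': [326.0, 528.0], 'g0': [452.0, 460.0], 'g-5': [501.0, 445.0], 'g-10': [550.0, 428.0], 'g-15': [596.0, 409.0], 'g-20': [641.0, 388.0], 'g-25': [682.0, 366.0], 'g10': [348.0, 483.0]}
17.7 17.7 {'piv': [280.0, 158.0], 'tip': [273.0, 437.0], 'dia': [274.0, 383.0], 'mk55': [273.0, 437.0], 'mk61': [272.0, 466.0], 'bar': [270.0, 533.0], 'barL': [211.0, 537.0], 'barR': [329.0, 526.0], 'g0': [456.0, 459.0], 'g-5': [506.0, 445.0], 'g-10': [555.0, 428.0], 'g-15': [602.0, 409.0], 'g-20': [646.0, 389.0], 'g-25': [689.0, 366.0], 'g10': [352.0, 482.0]}
```

View pics/c13.png

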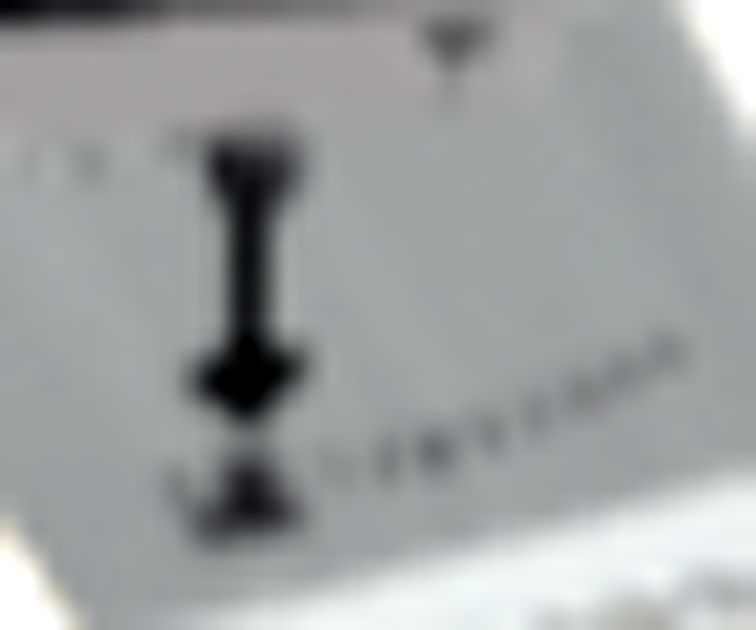

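The pointer and mark look nearly aligned. My model fit puts the pointer about 0.4° past the mark (tilt about 18.1°, mark about 17.7°), and the depth planes suggest slightly more. I'll rock it back a little in contact.

```bash
python3 -m inch '0 -0.05 0.05 0 1;0 -0.1 0.05 0 1;0 -0.15 0.05 0 1;0 -0.15 0.05 0 1;0 -0.15 0.05 0 1'
cat > look.py <<'E'
from cen import *
import sys
def look(n,wr=(105,185)):
    P=[]
    for _ in range(10):
        p,d=robot.snapshot('scene');P.append(p.astype(float))
    m=np.mean(P,0);np.savez(f'pics/s{n}.npz',p=m,d=d)
    m8=np.clip((m-25)*3.2,0,255).astype(np.uint8);crop(m8,270,188,306,218,21,f'pics/c{n}.png')
    crop(np.clip((m-20)*2.2,0,255).astype(np.uint8),255,180,325,232,11,f'pics/s{n}.png')
    F=[]
    Ds=[]
    for _ in range(3):
        o=robot.get_obs();F.append(o['wrist_force']);p,d=robot.snapshot('wrist');Ds.append(d)
    np.savez(f'pics/w{n}.npz',p=p,d=np.median(Ds,0),T=wristT(o))
    print(o['time'],np.mean(F,0).round(2),o['tool_pos'].round(4),o['ee_rot'].round(4))
    cen(f'w{n}',18)
    tilt(f'w{n}',dict(soleL=(262,*[wr[0]],267,wr[1]),soleR=(288,wr[0],293,wr[1]),handle=(266,268,288,320)))
E
python3 -c "
from look import *
look(14)"
```

```text
time: 19.3
tool_pos: [0.5551, -0.0439, 0.1776]
ee_rot: [3.129, -0.006, 0.281]
wrist_force: [-0.7, -1.7, 4.0]
width: 0.0139
19.9 [-0.85 -2.62  5.42] [ 0.5551 -0.0438  0.1776] [ 3.1295 -0.0059  0.2809]
w14 edge a max 0.0436 pt 0.0414 0.0854 b range [-0.0159  0.0134]
 sole centre a -0.0014 z 0.0630 expect contact a -0.0028 z 0.0636
 ridge top pts 337 z95 [0.0636 0.0642] mean a 0.0014 b ext
w14 soleL 400 395 slope about gy(deg): 18.36 about gx 0.56 c [0.5317 0.0039 0.0723]
w14 soleR 400 398 slope about gy(deg): 18.45 about gx 1.5 c [0.5517 0.01   0.0725]
w14 handle 1144 1144 slope about gy(deg): 18.95 about gx -0.07 c [ 0.5546 -0.0419  0.2136]
```

View pics/c14.png

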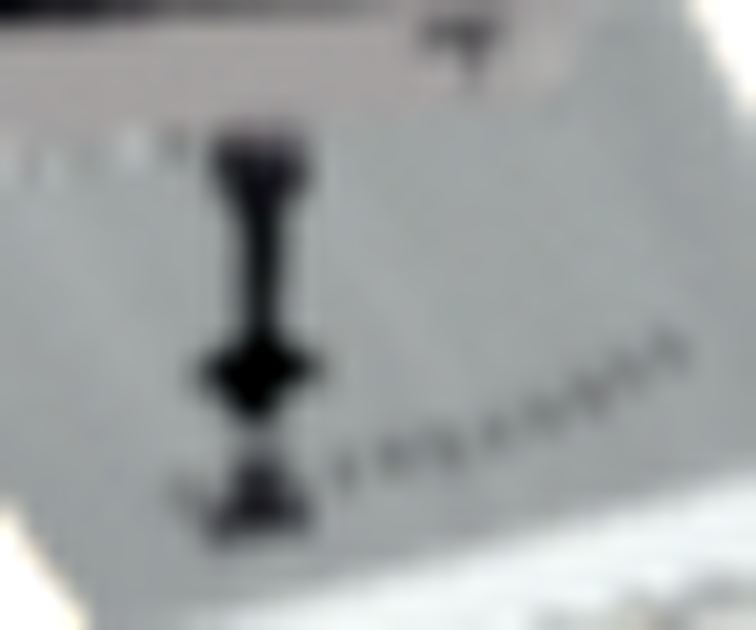

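```bash
python3 -m inch '0 0.05 -0.05 0 1;0 0.05 -0.08 0 1;0 0.05 -0.08 0 1;0 0.05 -0.08 0 1;0 0.05 -0.08 0 1'
python3 -c "
from look import *
look(15)"
```

```text
time: 20.37
tool_pos: [0.555, -0.044, 0.1777]
ee_rot: [3.13, -0.005, 0.281]
wrist_force: [-0.6, -0.8, -1.1]
width: 0.0139
20.9667 [-0.38 -0.09 -4.02] [ 0.5551 -0.044   0.1779] [ 3.1304 -0.0053  0.281 ]
w15 edge a max 0.0436 pt 0.0413 0.0855 b range [-0.016   0.0132]
 sole centre a -0.0015 z 0.0632 expect contact a -0.0028 z 0.0636
 ridge top pts 342 z95 [0.0634 0.0639] mean a 0.0007 b ext
w15 soleL 400 399 slope about gy(deg): 18.45 about gx 1.36 c [0.5315 0.004  0.0727]
w15 soleR 400 397 slope about gy(deg): 18.37 about gx 0.96 c [0.5516 0.0097 0.0728]
w15 handle 1144 1144 slope about gy(deg): 18.93 about gx 0.14 c [ 0.5545 -0.0422  0.2139]
```

View pics/c15.png

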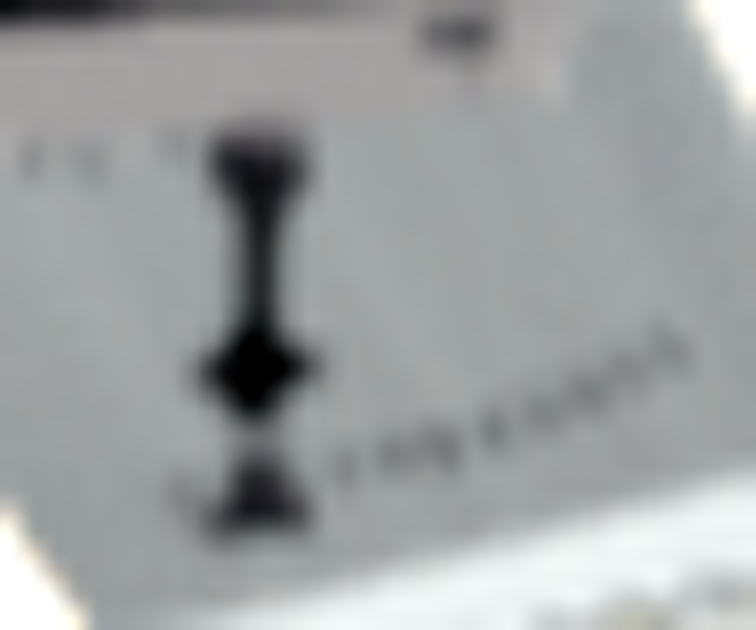

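View pics/s15.png

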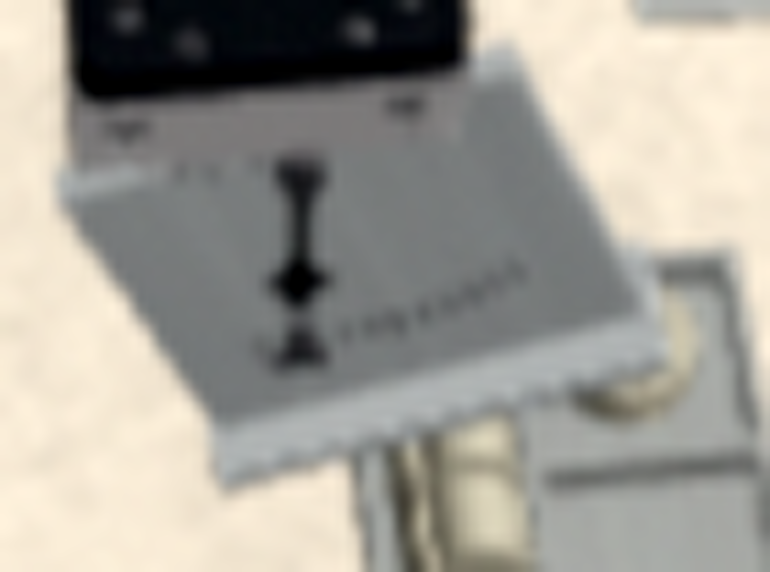

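Tilt is holding. The pointer and mark agree within about 0.4° in the averaged picture, but easing off unloaded the contact, so I'll press lightly again.

```bash
python3 -m inch '0 0 0.05 0 1;0 0 0.1 0 1;0 0 0.1 0 1;0 0 0.1 0 1;0 0 0.1 0 1;0 0 0.1 0 1'
python3 -c "
from look import *
look(16)"
```

```text
time: 21.52
tool_pos: [0.5552, -0.0441, 0.1777]
ee_rot: [3.13, -0.006, 0.281]
wrist_force: [-0.9, -1.2, 1.5]
width: 0.014
22.1167 [-1.3  -0.83  5.22] [ 0.5553 -0.0442  0.1776] [ 3.1298 -0.0063  0.2809]
w16 edge a max 0.0433 pt 0.0411 0.0856 b range [-0.0161  0.0132]
 sole centre a -0.0018 z 0.0633 expect contact a -0.0028 z 0.0636
 ridge top pts 329 z95 [0.0634 0.064 ] mean a 0.0007 b ext
w16 soleL 400 397 slope about gy(deg): 18.44 about gx 2.89 c [0.5319 0.0039 0.0724]
w16 soleR 400 398 slope about gy(deg): 18.42 about gx -0.24 c [0.552  0.0095 0.0724]
w16 handle 1144 1144 slope about gy(deg): 19.09 about gx 0.22 c [ 0.5548 -0.0423  0.2136]
```

View pics/c16.png

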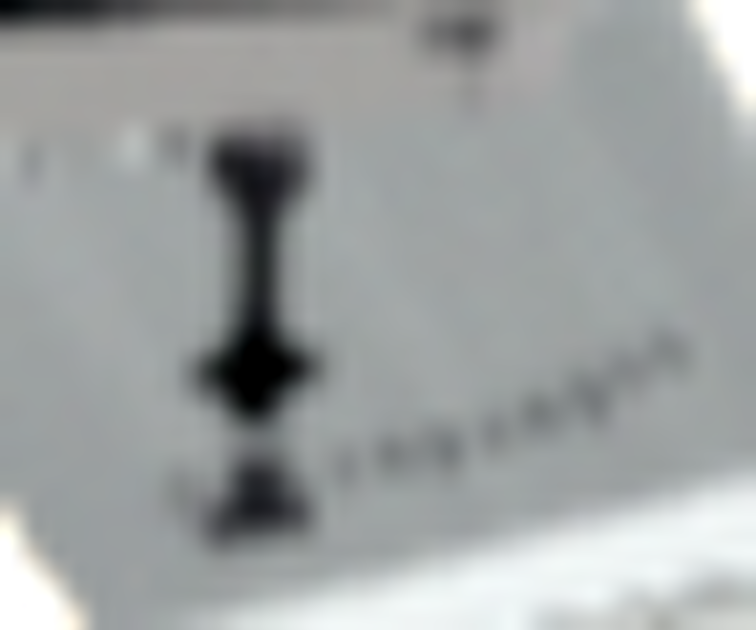

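```bash
python3 -m inch '0 0 0.01 0 1;0 0 0.01 0 1;0 0 0.01 0 1;0 0 0.01 0 1;0 0 0.01 0 1;0 0 0.01 0 1;0 0 0.01 0 1;0 0 0.01 0 1;0 0 0.01 0 1;0 0 0.01 0 1;0 0 0.01 0 1;0 0 0.01 0 1'
python3 -c "
from look import *
look(17)"
```

```text
time: 23.17
tool_pos: [0.5553, -0.0442, 0.1776]
ee_rot: [3.13, -0.006, 0.281]
wrist_force: [-0.6, -0.6, 4.4]
width: 0.014
23.7667 [-1.62 -1.38  4.79] [ 0.5553 -0.0442  0.1776] [ 3.1297 -0.0064  0.281 ]
w17 edge a max 0.0432 pt 0.041 0.0855 b range [-0.0161  0.0133]
 sole centre a -0.0019 z 0.0632 expect contact a -0.0028 z 0.0636
 ridge top pts 328 z95 [0.0635 0.0641] mean a 0.0006 b ext
w17 soleL 400 398 slope about gy(deg): 18.6 about gx -0.33 c [0.5319 0.0038 0.0724]
w17 soleR 400 396 slope about gy(deg): 18.56 about gx 0.98 c [0.552  0.0095 0.0725]
w17 handle 1144 1144 slope about gy(deg): 19.06 about gx -0.02 c [ 0.5548 -0.0423  0.2136]
```

View pics/c17.png

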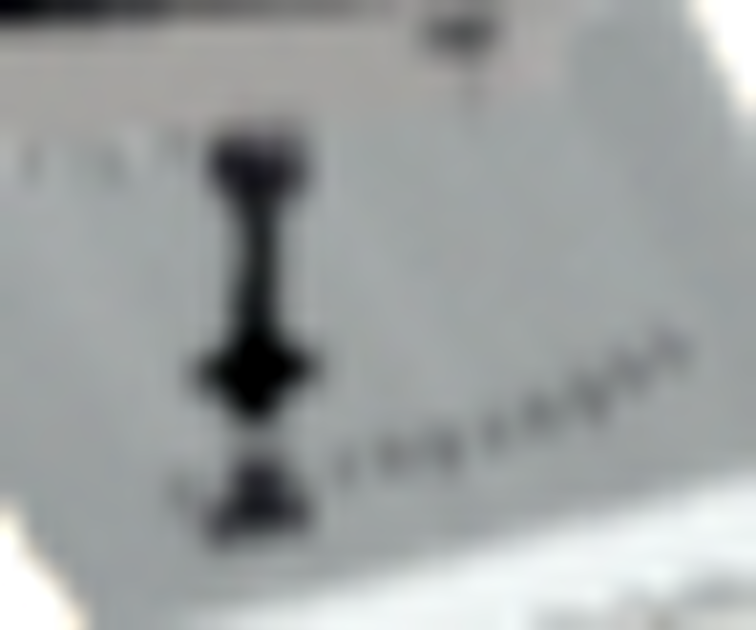

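View pics/s17.png

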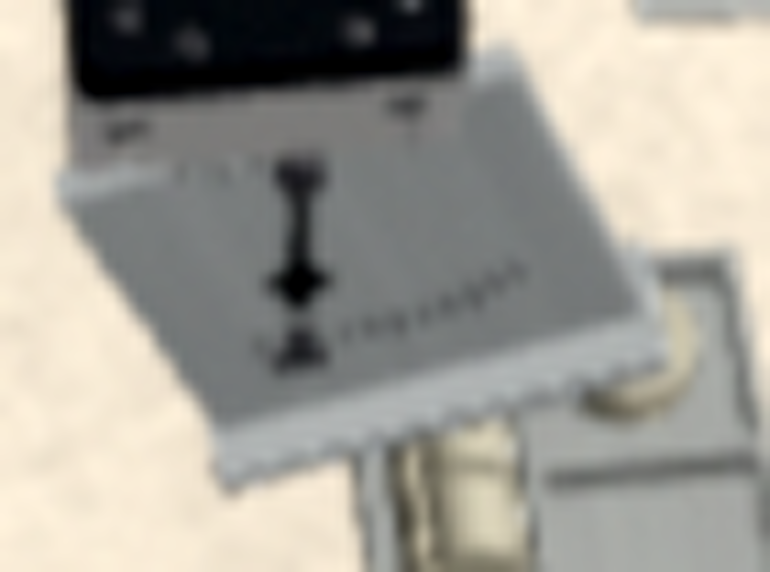

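```bash
python3 -m inch '0 -0.1 0.02 0 1;0 -0.2 0.03 0 1;0 -0.25 0.03 0 1;0 -0.25 0.03 0 1;0 -0.25 0.03 0 1;0 -0.25 0.03 0 1'; python3 -m inch '0 0 -0.03 0 1;0 0.05 -0.05 0 1;0 0.05 -0.05 0 1;0 0.05 -0.05 0 1;0 0.05 -0.05 0 1;0 0.05 -0.05 0 1;0 0.05 -0.05 0 1;0 0.05 -0.05 0 1'
python3 -c "
from look import *
look(18)"
```

```text
time: 24.32
tool_pos: [0.555, -0.043, 0.178]
ee_rot: [3.127, -0.007, 0.28]
wrist_force: [-0.5, -2.4, 5.8]
width: 0.0139
time: 24.98
tool_pos: [0.555, -0.0434, 0.178]
ee_rot: [3.127, -0.006, 0.28]
wrist_force: [-0.4, -1.7, -0.7]
width: 0.0139
25.5833 [-0.64 -0.97 -2.56] [ 0.5549 -0.0433  0.178 ] [ 3.1273 -0.0062  0.2804]
w18 edge a max 0.0440 pt 0.0418 0.0854 b range [-0.0161  0.0131]
 sole centre a -0.0011 z 0.0630 expect contact a -0.0028 z 0.0636
 ridge top pts 332 z95 [0.0635 0.064 ] mean a 0.0007 b ext
w18 soleL 400 398 slope about gy(deg): 18.21 about gx 1.49 c [0.5316 0.0045 0.0727]
w18 soleR 400 396 slope about gy(deg): 18.11 about gx -2.17 c [0.5517 0.0103 0.0728]
w18 handle 1144 1144 slope about gy(deg): 18.75 about gx 0.69 c [ 0.5543 -0.0414  0.214 ]
```

View pics/c18.png

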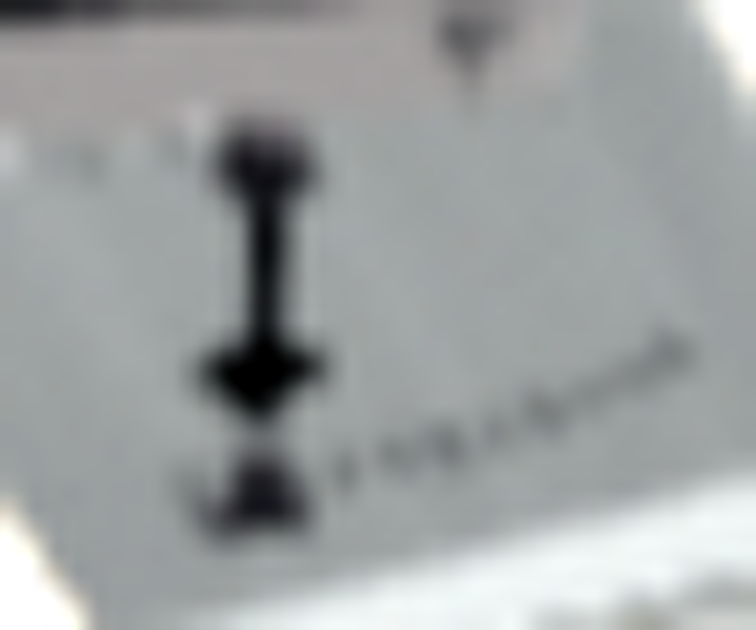

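```bash
python3 -m inch '0 0 0.03 0 1;0 0 0.03 0 1;0 0 0.03 0 1;0 0 0.03 0 1;0 0 0.03 0 1;0 0 0.03 0 1;0 0 0.03 0 1;0 0 0.03 0 1;0 0 0.03 0 1;0 0 0.03 0 1;0 0 0.03 0 1;0 0 0.03 0 1;0 0 0.03 0 1;0 0 0.03 0 1;0 0 0.03 0 1;0 0 0.03 0 1'
python3 -c "
from look import *
look(19)"
```

```text
time: 26.97
tool_pos: [0.555, -0.0434, 0.1779]
ee_rot: [3.127, -0.007, 0.28]
wrist_force: [-1.5, -1.4, 1.4]
width: 0.0138
27.5667 [-0.44 -2.28  2.03] [ 0.555  -0.0434  0.1779] [ 3.1271 -0.0065  0.2804]
w19 edge a max 0.0439 pt 0.0417 0.0853 b range [-0.0161  0.0132]
 sole centre a -0.0012 z 0.0630 expect contact a -0.0028 z 0.0636
 ridge top pts 339 z95 [0.0635 0.0641] mean a 0.0007 b ext
w19 soleL 400 396 slope about gy(deg): 18.22 about gx 1.59 c [0.5317 0.0044 0.0726]
w19 soleR 400 398 slope about gy(deg): 18.24 about gx 0.51 c [0.5518 0.0101 0.0726]
w19 handle 1144 1144 slope about gy(deg): 18.82 about gx 0.66 c [ 0.5544 -0.0414  0.2139]
```

View pics/c19.png

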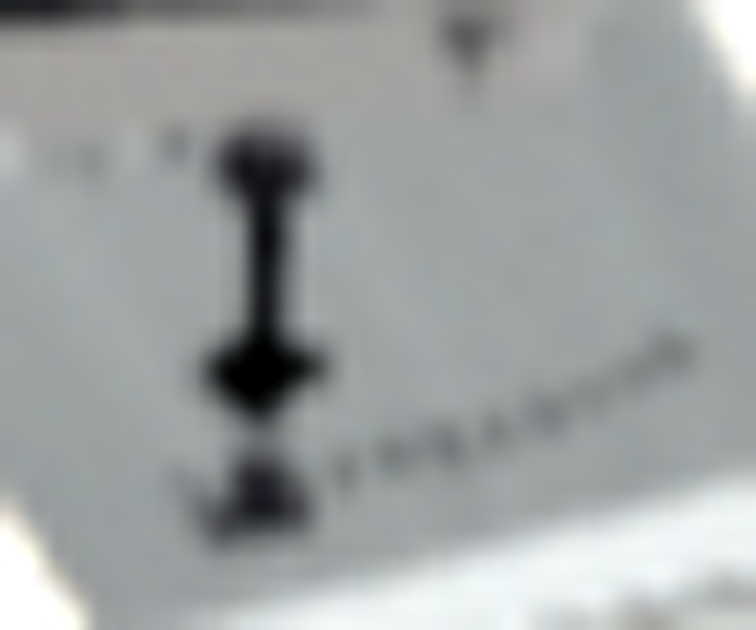

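```bash
python3 -c "
from h import *
p,d=load('s19');cv2.imwrite('pics/full19.png',np.clip(p*1.5,0,255).astype(np.uint8))"
```

```text
(no output)
```

View pics/full19.png

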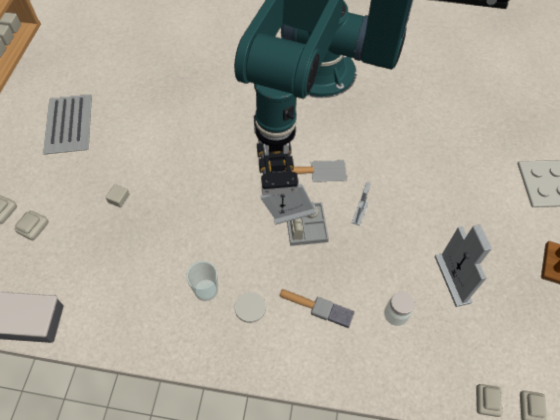

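```bash
python3 -m inch '0 0 -0.01 0 1;0 0 -0.01 0 1;0 0 -0.01 0 1;0 0 -0.01 0 1;0 0 -0.01 0 1;0 0 -0.01 0 1;0 0 -0.01 0 1;0 0 -0.01 0 1;0 0 -0.01 0 1;0 0 -0.01 0 1;0 0 -0.01 0 1;0 0 -0.01 0 1'
python3 -c "
from look import *
look(20)"
```

```text
time: 28.62
tool_pos: [0.555, -0.0434, 0.178]
ee_rot: [3.127, -0.007, 0.28]
wrist_force: [-0.7, -2.0, 1.5]
width: 0.0137
29.2167 [-0.99 -2.14  1.07] [ 0.555  -0.0434  0.1779] [ 3.1272 -0.0065  0.2804]
w20 edge a max 0.0439 pt 0.0417 0.0854 b range [-0.0161  0.0132]
 sole centre a -0.0012 z 0.0631 expect contact a -0.0028 z 0.0636
 ridge top pts 334 z95 [0.0634 0.064 ] mean a 0.0007 b ext
w20 soleL 400 397 slope about gy(deg): 18.2 about gx 0.25 c [0.5317 0.0043 0.0725]
w20 soleR 400 396 slope about gy(deg): 18.14 about gx -1.69 c [0.5518 0.0102 0.0727]
w20 handle 1144 1143 slope about gy(deg): 18.76 about gx 0.68 c [ 0.5544 -0.0414  0.2139]
```

View pics/c20.png

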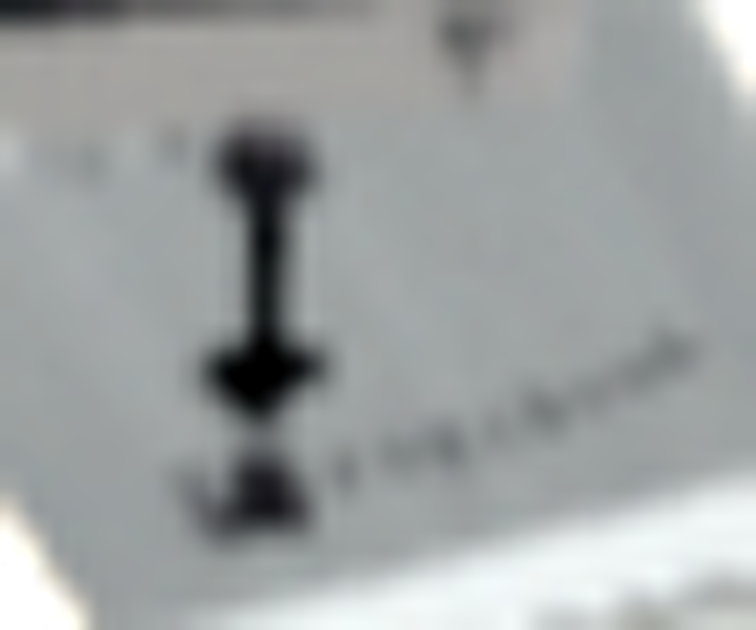

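```bash
python3 -m inch '0 0.03 -0.01 0 1;0 0.03 -0.01 0 1;0 0.03 -0.01 0 1;0 0.03 -0.01 0 1;0 0.03 -0.01 0 1;0 0.03 -0.01 0 1;0 0.03 -0.01 0 1;0 0.03 -0.01 0 1;0 0.03 -0.01 0 1;0 0.03 -0.01 0 1;0 0.03 -0.01 0 1;0 0.03 -0.01 0 1'
python3 -c "
from look import *
look(21)"
```

```text
time: 30.27
tool_pos: [0.555, -0.0436, 0.1779]
ee_rot: [3.127, -0.006, 0.28]
wrist_force: [-0.7, -1.2, -1.1]
width: 0.0139
30.8667 [-0.66 -0.7  -1.11] [ 0.555  -0.0436  0.178 ] [ 3.1273 -0.0063  0.2804]
w21 edge a max 0.0437 pt 0.0415 0.0854 b range [-0.0161  0.0131]
 sole centre a -0.0014 z 0.0630 expect contact a -0.0028 z 0.0636
 ridge top pts 330 z95 [0.0636 0.0641] mean a 0.0005 b ext
w21 soleL 400 394 slope about gy(deg): 18.28 about gx 1.57 c [0.5317 0.0042 0.0726]
w21 soleR 400 397 slope about gy(deg): 18.21 about gx -0.27 c [0.5518 0.0098 0.0726]
w21 handle 1144 1144 slope about gy(deg): 18.8 about gx 0.44 c [ 0.5544 -0.0417  0.2139]
```

View pics/c21.png

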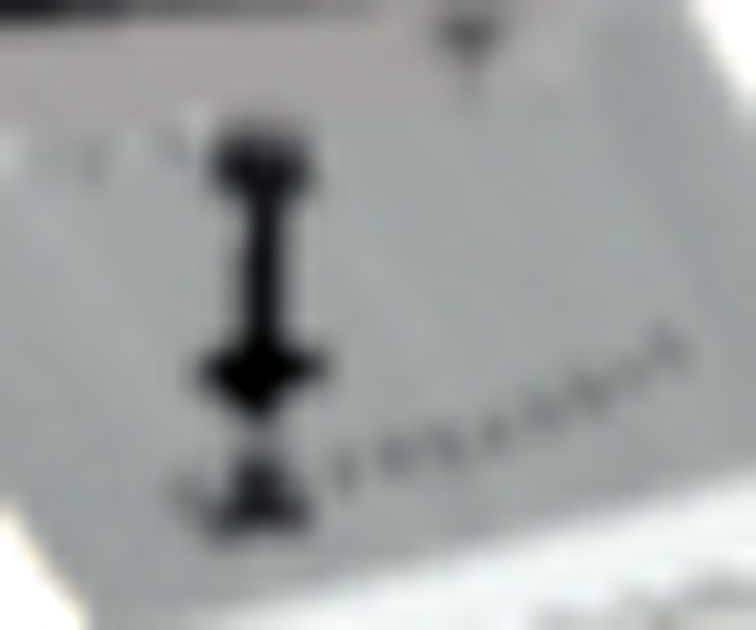

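```bash
python3 -c "
from h import *
z=np.load('pics/w21.npz');crop(z['p'],205,60,345,200,5,'pics/c22.png')"
```

View pics/c22.png

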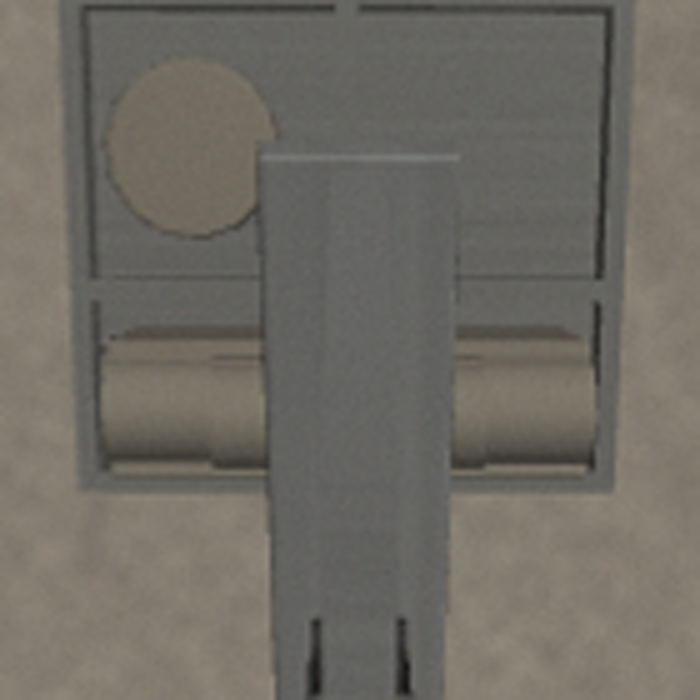

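The state is steady: light contact of about 2.8 N, little side load, pointer on the mark, sole square across the middle of the crest, and the ridge seated. I'm handing in now.

```bash
python3 -c "
from bench import robot
print(robot.close_job());o=robot.get_obs();print(o['time'],o['wrist_force'],o['tool_pos'],o['width'])"
```

```text
the job is handed in; nothing more can be done
None
the job is handed in; nothing more can be done
```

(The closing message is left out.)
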